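Bring the copy-stand stop up to the dish and lock its wing nut

ROBOT

A 7-joint arm with a two-finger parallel gripper is mounted at the origin on the work surface. World frame = base frame: x ahead of the robot, y to its left, z up, the work surface at z = 0. Lengths are in m, angles in rad, forces in N, time in s.
With the tool pointing down it reaches from about 0.425 to 0.825 m from the base axis. Payload 3.6 kg.
Tool frame: the origin (TCP) lies where the fingers leave the gripper's body, on its centre line; the fingertips stand arm.tcp_to_tips ahead of it and the grasp point (between the pads) lies 54 mm ahead of it (arm.tcp_to_tips is the distance from the TCP to the fingertips, in m); z points along the fingers, y is the direction in which the jaws open and shut (so a half turn about z gives the same grasp; the last joint's range is limited). The gripper opens to 85 mm and grips with 20 to 120 N. Pads are 22 mm wide; open, the fingers measure 114 mm over their backs; the gripper's body (76 mm by 85 mm) begins 54 mm behind the grasp point. The pads swing forward as they close: fully open they stand 13 mm farther back than shut.
Start: joints at [1.246, 0.615, -0.013, 1.423, 0.008, 1.103, -0.04], TCP at [0.191, -0.621, 0.304] pointing down, gripper open.
Joint ranges: [-3.12, 3.12], [-0.3, 2.06], [-1.34, 1.32], [0.26, 2.42], [-1.36, 4.5], [0.01, 1.98], [-2.84, 2.84]. Speed limits (rad/s): [2.79, 2.79, 3.14, 3.14, 3.14, 3.14, 3.14].

INTERFACE

Orientations are given as a unit quaternion [x, y, z, w].
In Python, from station import arm, snapshot gives the robot as it stands.
- The arm moves only by the tool move_arm, never from a script. Its argument "rows" is a list of rows, each an object with "xyz": the shift along the tool's x, y, z in units of 40 mm (1.0 is 40 mm), a list of three; "twist": the turn, a rotation vector about the tool's x, y, z in units of 6 degrees (1.0 is 6 degrees), a list of three. A call has 1 to 20 rows; each row is the pose to reach, as a shift and turn from the pose measured when the call began, along the tool's axes at that moment; what a row does not reach only later rows make up. A row lasts 1/12 s, in which the tool goes at most 41.7 mm and 7.16 degrees, less where a joint would pass 70% of its speed; a pose out of reach is approached as far as the arm can. A call with a gripper value outside its range is refused whole. "fingers" is the gripper command: -1 is shut, 1 is fully open, values between are in proportion, set as the call begins (left out, the last holds). The fingers move at their own pace and stop on an object; "force" is the grip in N (left out, the last holds). Time passes only in rows, so rows that repeat a pose let the fingers close. It gives the time, the measured TCP pose, the force and the opening at its end, in the units of the state.
- arm.observe(): the state, without advancing time (a new reading comes with each control period).
- snapshot(name): name is "scene" or "top" or "wrist"; returns a dict with "color" (384x512x3 uint8, red, green, blue), "intrinsics" (3x3 intrinsics, pixels), "rvec" (rotation vector, rad) and "tvec" (3), from world to camera coordinates, as OpenCV has them. Camera axes: x right, y down, z forward; pixel columns grow to the right and rows downward; lengths in m; the calibration is good to about 2 mm. The wrist camera is an equidistant fisheye: a pixel r from the principal point sees the ray r / f radians off the axis. A picture is of the moment at which its call begins. There is no depth.
- arm.finish_job(): hands the job in, once; it reports no verdict.
The state is a dict: "time_s": time; "q": joint angles; "joint_vel": joint speeds; "joint_torque": joint torques, N m; "position": TCP position; "eef_rot": TCP orientation; "force": force on the tool from outside, world axes, zero at the start; "wrist_torque": the same for the moment, N m; "width": finger opening in m.
Only numpy, scipy, OpenCV 4.12 (cv2) and the standard library are available. Lean on these libraries where they do the work, as an engineer would, in place of code of your own. Each camera call takes 0.05 s, during which the arm holds its last target.

TASK

With the fingertips alone, push the loose stop along its track until its upright face just touches the rim of the glazed dish, without shoving the dish along. Then spin the stop's loose wing nut down, clockwise seen from above, with repeated fingertip strokes against its wings until it will not turn further, so that the stop is locked there. Do not grip the nut or the stop, lift nothing, and leave the other things on and around the board where they are.

Things in the scene. Friction and masses are not known exactly. Their poses are not given: they have to be found in the camera images.
- stop_face (a point): The stop: a plain aluminium angle sliding on the board along a T-track. Foot on the board: 80 mm along the track x 140 across x 5 thick. Upright leg at its end nearer the dish: 140 wide, 5 thick, 52 tall from the board, black rubber face towards the dish. The point is the top middle of that face. x axis: along the track towards the dish (the way to push); y: left across the track; z: up.
- stop (a joint): How far the stop has been pushed along its track towards the dish, in m (0 to 0.110). It starts at 0 to 0.015 and has 25 to 80 mm to go. Push on the back of its leg, or the rear edge of its foot; while the nut is loose about 4 N slides it, and it stays where it is left. The dish takes some 3 to 7 N more to shift. The stop cannot be lifted.
- nut_axis (a point): Steel wing nut, span 64 mm, on the stop's upright bolt, 40 mm behind the rubber face on the middle line; 35 mm from the leg's back, so a finger passes it freely only on the side away from the dish. Point: on the axis at mid-height of the wings, 25.5 mm above the board when tight, up to 3.8 higher at first. Hub 23 mm wide, top 2.5 mm below the point. Bolt 12 mm wide, top 42 mm above the board.
- wing (a point): Middle of one of the nut's two equal, opposite wings, 20.5 mm from its axis; turns with the nut. Each wing is an upright round ear 23 mm across and 6 mm thick, reaching 32 mm out from the axis and from 11.5 mm below to 11.5 mm above this point. The x axis points outward along this wing, z up.
- wing_nut (a joint): Turn of the wing nut in rad, growing clockwise seen from above. Tight (hard stop) at 15.0; starts 9.5 to 13.5 rad (1.5 to 2.2 turns) short of that. Sinks 1.75 mm a turn. Turns under about 2 N at the middle of a wing, stays where it is left, clamps the stop over the last 0.4 rad. When tight the wings lie 30 degrees clockwise from the track direction, seen from above.
- dish: The dish: a shallow round glazed dish, 180 mm across the rim, 46 mm high, 72 mm across the foot, about 0.75 kg, standing on the board in front of the stop. The origin is the centre of its underside, on the board's top.
- board: The grey baseboard that carries it all: 420 x 460 mm, 18 mm thick, fixed to the table, with a red background card at the far part and the T-track (24 mm wide) along the middle line of the near part. The origin is the centre of its underside; x is along the track towards the dish, y left, z up. The top is 18 mm above the origin.
- scale_bar: A bystander: black-and-white photo scale, 150 x 22 x 8 mm, lying beside the dish on the board. Origin: centre of the underside; x along it.
- sherd: A bystander: curved terracotta pot fragment, about 60 x 60 mm and 13 mm high, on the board beside the dish, on the other side from the scale. Origin: centre of the underside.
- lens_cap: A bystander: black lens cap, 62 mm across and 9 mm high, on the near part of the board beside the track. Origin: centre of the underside.
- level: A bystander: small aluminium spirit level, 90 x 16 x 18 mm, on the near part of the board on the other side of the track. Origin: centre of the underside; x along it.
- brush: A bystander: brush, 190 mm long, lying on the table at the right of the board.
- blower: A bystander: black rubber dust blower, 60 mm across, 96 mm tall, standing on the table at the left of the board. Origin: centre of the underside.
- jar: A bystander: small glass jar with a white lid, 60 mm across, 55 mm tall, standing on the table at the right of the board. Origin: centre of the underside.

How it is judged:
On the way, in this order (a step that is already met when the one before it is completed fails the run):
1. the stop's face has been brought up to the rim of the dish (x of dish in the frame of stop_face below 0.094 m), for 0.2 s.
2. the wing nut is turned home (value of joint wing_nut above 14.7 rad), for 0.2 s.
At the end, for the whole second after the job is handed in: The wing nut is turned home (within 0.3 rad of tight), the stop's rubber face stands within 4 mm of the dish's rim, the dish is level, at rest and within 15 mm of where it stood (value of joint wing_nut above 14.7 rad and x of dish in the frame of stop_face below 0.094 m and distance of dish from where it was at the start of the episode below 0.015 m and angle between dish's own z axis and vertical below 0.05 rad and velocity of joint stop below 0.005 m/s and linear speed of dish below 0.01 m/s); the robot touches nothing.
It fails at once if the dish is shoved along by more than 15 mm, tipped or lifted (distance of dish from where it was at the start of the episode above 0.015 m or angle between dish's own z axis and vertical above 0.2 rad or height (world z) of dish above 0.026 m).
It fails at once if a thing on or beside the board is pushed or carried off by more than 20 mm (distance of any of scale_bar, sherd, lens_cap, level, brush, blower, jar from where it was at the start of the episode above 0.02 m).
It fails at once if the wing nut is taken between the fingers (the grasp point lies within a wing) (x of the grasp point in the frame of nut_axis between -0.034 and 0.034 m and y of the grasp point in the frame of nut_axis between -0.005 and 0.005 m and z of the grasp point in the frame of nut_axis below 0.022 m).
It fails at once if the stop's leg is taken between the fingers (the grasp point lies within the leg) (x of the grasp point in the frame of stop_face between -0.0075 and 0.0025 m and y of the grasp point in the frame of stop_face between -0.072 and 0.072 m and z of the grasp point in the frame of stop_face below 0.01 m).
It also fails if it takes over 72 s, if anything falls off the work surface, if the arm or the gripper's body presses on something with over 40 N, if the wrist force passes 120 N, or if a joint passes its speed limit or range.

## Working session

There is one attempt and no reset: what is moved stays moved. The work goes in short steps, Python scripts to look and compute and a tool call to move; the robot and the scene stay as the last step left them, time stands still between calls to the robot, and variables do not carry over. Pictures are saved under pics/ and viewed, and the job is handed in when it is done.

Besides the shell and the picture viewer there is one more tool, called as name(argument=value, ...) on one line, values as JSON. move_arm: Moves the arm, as the interface text tells. Its arguments: {"type":"object","properties":{"rows":{"type":"array","items":{"type":"object","properties":{"xyz":{"type":"array","items":{"type":"number"}},"twist":{"type":"array","items":{"type":"number"}}}}},"fingers":{"type":"number"},"force":{"type":"number"}},"required":["rows"]}

```bash
ls; mkdir -p pics; python3 - <<'E'
from station import arm, snapshot
import cv2
print(arm.observe()); print(arm.tcp_to_tips)
for n in ("scene","top","wrist"):
    s=snapshot(n); cv2.imwrite(f"pics/{n}0.png",s["color"][:,:,::-1]); print(n,s["intrinsics"],s["rvec"],s["tvec"])
E
```

```text
pics
{'time_s': 0.0, 'q': array([ 1.24547082,  0.61593905, -0.01265222,  1.42493373,  0.00811915,
        1.10338647, -0.04038921]), 'joint_vel': array([-4.06194204e-04, -2.44599967e-04, -4.98910232e-04, -9.83560412e-04,
       -3.29059241e-05, -1.02723569e-03, -1.66581739e-03]), 'joint_torque': array([ 3.50902619e-04, -4.69211340e+01,  2.59340443e-01, -1.71033597e+01,
        9.94217960e-03,  9.70480847e-03,  3.05202570e-05]), 'position': array([ 0.19121026, -0.62062487,  0.30271338]), 'eef_rot': array([ 9.88849220e-01,  1.48914436e-01, -2.12062181e-04, -1.29081735e-03]), 'force': array([0.55504345, 0.30898612, 0.79606312]), 'wrist_torque': array([ 0.00199567,  0.00756978, -0.06068466]), 'width': 0.08499261423797386}
0.0726
scene [[375.64164207   0.         254.70557664]
 [  0.         375.64164207 194.59871167]
 [  0.           0.           1.        ]] [ 1.25487529  2.28256666 -0.93104723] [ 0.3196282  -0.31121918  1.56639112]
top [[367.49753874   0.         253.74100875]
 [  0.         367.49753874 194.80175861]
 [  0.           0.           1.        ]] [ 2.18261384 -2.17284912  0.12994477] [-0.01680847  0.61391801  0.97037868]
wrist [[297.31863964   0.         256.93996347]
 [  0.         297.31863964 187.56783262]
 [  0.           0.           1.        ]] [-2.35310884  1.73498899  0.23146695] [-0.64947287 -0.03395529  0.37841314]
```

View pics/scene0.png

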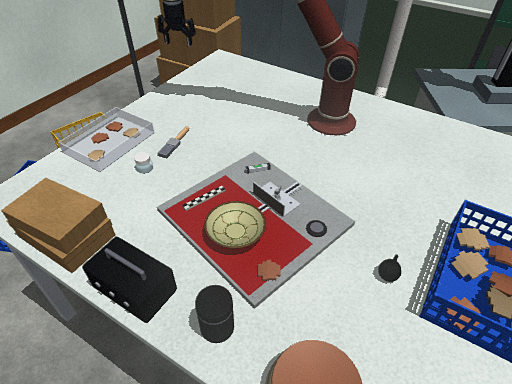

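View pics/top0.png

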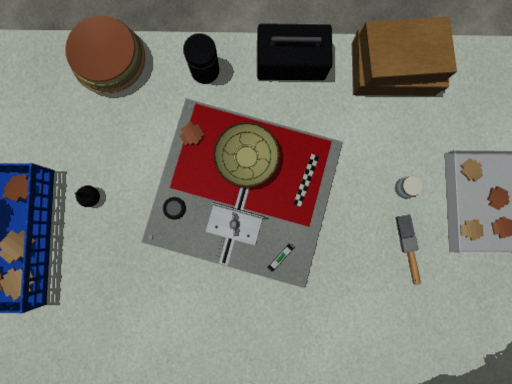

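View pics/wrist0.png

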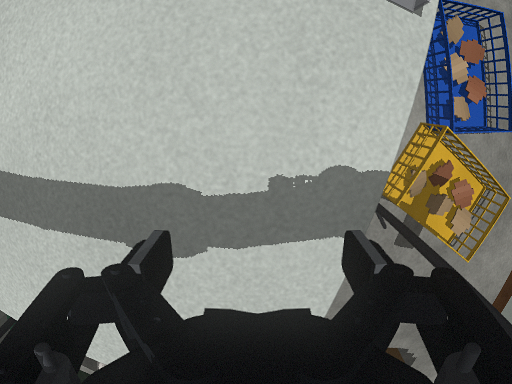

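```bash
cat > h.py <<'E'
import numpy as np, cv2
from station import arm, snapshot
from scipy.spatial.transform import Rotation as R
def proj(s,P,fish=False):
    P=np.atleast_2d(P); Rm=cv2.Rodrigues(np.array(s["rvec"]))[0]
    c=P@Rm.T+np.array(s["tvec"]); K=s["intrinsics"]
    if fish:
        r=np.linalg.norm(c[:,:2],axis=1); th=np.arctan2(r,c[:,2]); d=c[:,:2]/r[:,None]*th[:,None]
    else: d=c[:,:2]/c[:,2:]
    return np.c_[d[:,0]*K[0,0]+K[0,2], d[:,1]*K[1,1]+K[1,2]]
def unproj(s,uv,z,fish=False):
    uv=np.atleast_2d(uv).astype(float);K=s["intrinsics"];Rm=cv2.Rodrigues(np.array(s["rvec"]))[0]
    d=np.c_[(uv[:,0]-K[0,2])/K[0,0],(uv[:,1]-K[1,2])/K[1,1]]
    if fish:
        r=np.linalg.norm(d,axis=1); ray=np.c_[d/r[:,None]*np.sin(r)[:,None],np.cos(r)]
    else: ray=np.c_[d,np.ones(len(d))]
    o=-Rm.T@np.array(s["tvec"]); w=ray@Rm
    t=(z-o[2])/w[:,2]; return o+w*t[:,None]
def crop(s,x0,y0,x1,y1,k,fn):
    im=cv2.resize(s["color"][y0:y1,x0:x1,::-1],None,fx=k,fy=k,interpolation=cv2.INTER_CUBIC); cv2.imwrite(fn,im)
E
python3 - <<'E'
from h import *
s=snapshot("top"); 
crop(s,135,90,350,295,3.6 and 2.8,"pics/topz.png")
print(unproj(s,[(189,100),(342,141),(306,287),(144,242)],0.018))
print(unproj(s,[(246,155)],0.064))
s=snapshot("scene"); crop(s,150,145,360,310,3.6,"pics/scz.png")
E
```

```text
[[ 0.88375253  0.16973197  0.018     ]
 [ 0.76898135 -0.26234     0.018     ]
 [ 0.36587811 -0.15630765  0.018     ]
 [ 0.48507522  0.28290197  0.018     ]]
[[0.71714488 0.00753202 0.064     ]]
```

View pics/topz.png

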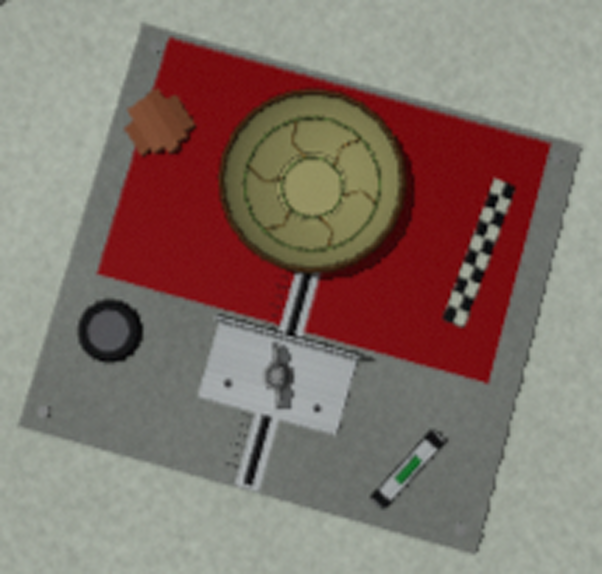

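View pics/scz.png

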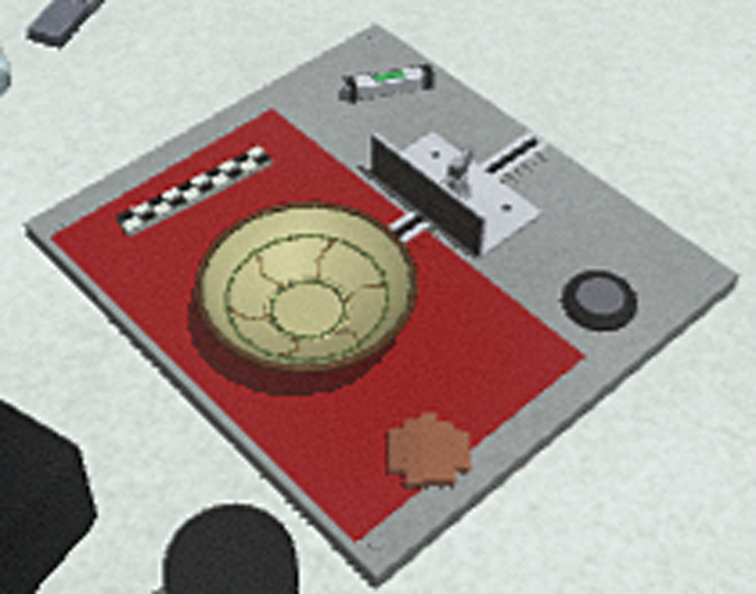

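```bash
cat > fit.py <<'E'
from h import *
from scipy.optimize import least_squares
st=snapshot("top"); sc=snapshot("scene")
T=lambda p:(np.array(p)+.5)/2.8-.5+[135,90]
S=lambda p:(np.array(p)+.5)/3.6-.5+[150,145]
tc=T([(145,23),(580,147),(478,552),(20,425)])
scc=S([(375,582),(28,228),(375,25),(738,278)])  # far-left, far-right, near-right, near-left (board x fwd, y left)
cor=np.array([(.21,.23),(.21,-.23),(-.21,-.23),(-.21,.23)])
def W(p,q,z): 
    c,s_=np.cos(p[2]),np.sin(p[2]); q=np.atleast_2d(q)
    return np.c_[p[0]+c*q[:,0]-s_*q[:,1],p[1]+s_*q[:,0]+c*q[:,1],np.full(len(q),z)]
for nm,cs in (("top",[(st,tc)]),("scene",[(sc,scc)]),("both",[(st,tc),(sc,scc)])):
    f=lambda p:np.concatenate([(proj(s,W(p,cor,.018))-c).ravel() for s,c in cs])
    r=least_squares(f,[.62,0,.26]); print(nm,r.x,np.round(r.fun,1))
B=r.x
# stop: face x in board frame
def board(xy):
    d=np.array(xy)[:,:2]-B[:2]; c,s_=np.cos(B[2]),np.sin(B[2]); return np.c_[c*d[:,0]+s_*d[:,1],-s_*d[:,0]+c*d[:,1]]
print("foot rear",board(unproj(st,T([(198,397),(336,434)]),.023)), "leg top",board(unproj(st,T([(218,315),(372,358)]),.07)))
print("foot rear sc",board(unproj(sc,S([(540,213),(433,132)]),.023)), "leg top sc",board(unproj(sc,S([(484,208),(373,133)]),.07)))
# dish rim
print("dish top", board(unproj(st,T([(312,182)]),.018+.02)), )
for side in ((222,180),(405,180),(312,92),(312,273)): print(board(unproj(st,T([side]),.06)))
for side in ((200,290),(414,290),(308,203),(308,370)): print('sc',board(unproj(sc,S([side]),.06)))
print("nut",board(unproj(st,T([(279,376)]),.018+.042)))
E
python3 fit.py
```

```text
top [ 0.62725077  0.01228954 -0.26821619] [-0.5 -0.3  1.2 -1.1 -0.3  1.  -0.3  0.3]
scene [ 0.63190028  0.01812693 -0.26758092] [ 0.3  0.3 -1.4 -0.7  0.3 -0.3  0.7 -0.1]
both [ 0.6287491   0.01456396 -0.26776322] [-1.3 -0.8  0.3 -1.7 -1.1  0.4 -1.1 -0.2 -0.2 -1.4 -1.5 -1.8 -0.  -1.
 -0.  -1.2]
foot rear [[-0.13758865  0.06815496]
 [-0.13606818 -0.07029863]] leg top [[-0.05829237  0.06646744]
 [-0.0583008  -0.08245363]]
foot rear sc [[-0.13290519  0.07118073]
 [-0.13510423 -0.06711923]] leg top sc [[-0.06636776  0.0629315 ]
 [-0.05871832 -0.0671168 ]]
dish top [[0.09334141 0.01812921]]
[[0.06737586 0.09997003]]
[[ 0.11490336 -0.06834046]]
[[0.17377922 0.04062861]]
[[ 0.00449706 -0.00684802]]
sc [[ 0.16016599 -0.0322481 ]]
sc [[0.03292794 0.08258963]]
sc [[ 0.03360494 -0.04777658]]
sc [[0.14724281 0.08596544]]
nut [[-0.09745   -0.0033348]]
```

```bash
cat >> h.py <<'E'
B=np.array([.6287,.0146,-.2678])
def Rb(): 
    c,s=np.cos(B[2]),np.sin(B[2]); return np.array([[c,s,0],[s,-c,0],[0,0,-1.]])  # cols bx,-by,-z
def b2w(p): 
    c,s=np.cos(B[2]),np.sin(B[2]); p=np.array(p,float); return np.array([B[0]+c*p[0]-s*p[1],B[1]+s*p[0]+c*p[1],p[2]+.018])
def w2b(p):
    c,s=np.cos(B[2]),np.sin(B[2]); d=np.array(p,float)-[B[0],B[1],.018]; return np.array([c*d[0]+s*d[1],-s*d[0]+c*d[1],d[2]])
def go(p,o=None):  # p: tips target in board frame (z above board top) -> row shift, twist
    o=o or arm.observe(); Rc=R.from_quat(o["eef_rot"])
    Rd=Rb(); t=b2w(p)+[0,0,arm.tcp_to_tips]
    return np.round(Rc.inv().apply(t-o["position"])/.04,3), np.round((Rc.inv()*R.from_matrix(Rd)).as_rotvec()/np.radians(6),3)
def tip(o=None):
    o=o or arm.observe(); Rc=R.from_quat(o["eef_rot"])
    return w2b(o["position"]+Rc.apply([0,0,arm.tcp_to_tips]))
E
python3 - <<'E'
from h import *
print(go([-.12,-.05,.13]),tip())
s=snapshot("wrist");Rm=cv2.Rodrigues(s["rvec"])[0];print(-Rm.T@s["tvec"],Rm)
E
```

```text
(array([ 11.926, -12.523,   2.084]), array([-5.000e-03,  1.000e-03,  5.411e+00])) [-0.25359814 -0.72870919  0.21304494]
[ 0.25437168 -0.602464    0.37340238] [[ 2.95292368e-01 -9.55406525e-01 -8.88963127e-04]
 [-9.22815589e-01 -2.85460027e-01  2.58696659e-01]
 [-2.47414239e-01 -7.55707999e-02 -9.65958202e-01]]
```

move_arm(rows=[{"xyz":[0.3,-0.3,0],"twist":[0,0,0.2]},{"xyz":[0.9,-0.95,0],"twist":[0,0,0.5]},{"xyz":[1.55,-1.65,0],"twist":[0,0,0.9]},{"xyz":[2.2,-2.3,0],"twist":[0,0,1.3]},{"xyz":[2.85,-3.0,0],"twist":[0,0,1.6]},{"xyz":[3.5,-3.7,0],"twist":[0,0,1.9]},{"xyz":[4.15,-4.4,0],"twist":[0,0,2.2]},{"xyz":[4.8,-5.05,0],"twist":[0,0,2.5]},{"xyz":[5.45,-5.7,0],"twist":[0,0,2.8]},{"xyz":[6.1,-6.4,0],"twist":[0,0,3.1]},{"xyz":[6.75,-7.1,0],"twist":[0,0,3.4]},{"xyz":[7.4,-7.8,0],"twist":[0,0,3.7]},{"xyz":[8.05,-8.5,0],"twist":[0,0,4.0]},{"xyz":[8.7,-9.15,0],"twist":[0,0,4.3]},{"xyz":[9.35,-9.8,0],"twist":[0,0,4.6]},{"xyz":[10.0,-10.5,0],"twist":[0,0,4.9]},{"xyz":[10.65,-11.2,0],"twist":[0,0,5.1]},{"xyz":[11.2,-11.8,0],"twist":[0,0,5.3]},{"xyz":[11.7,-12.3,0],"twist":[0,0,5.4]},{"xyz":[11.9,-12.5,0],"twist":[0,0,5.41]}], fingers=-1, force=40)

```text
time_s: 2.07
position: [0.5006, 0.002, 0.3042]
eef_rot: [0.992, -0.13, 0.001, -0.002]
force: [-0.2, 0.5, -0.3]
width: 0.0
```

```bash
python3 - <<'E'
from h import *
o=arm.observe();print(o,arm.tcp_to_tips,tip(o),go([-.12,-.05,.13]))
for n in ("wrist","top","scene"):
    s=snapshot(n); cv2.imwrite(f"pics/{n}1.png",s["color"][:,:,::-1])
    if n=="wrist": cv2.imwrite("pics/wrist1.png",cv2.resize(s["color"][:,:,::-1],None,fx=1.5,fy=1.5,interpolation=cv2.INTER_CUBIC))
E
```

```text
{'time_s': 2.0667, 'q': array([-0.02286562,  0.38354744, -0.03252521,  1.84733204,  0.0114474 ,
        0.90875719, -1.89161568]), 'joint_vel': array([-0.177232  ,  0.08000659,  0.03478225, -0.12201351,  0.03953417,
        0.07925652, -0.20893776]), 'joint_torque': array([ 1.47646677e+00, -3.46318173e+01,  7.22468421e-01, -1.48815823e+01,
        1.01005048e-01, -9.54326737e-03, -6.51933602e-02]), 'position': array([0.50062179, 0.00199461, 0.30420748]), 'eef_rot': array([ 9.91509713e-01, -1.30018633e-01,  7.80999806e-04, -1.74192508e-03]), 'force': array([-0.18591586,  0.53532061, -0.33748187]), 'wrist_torque': array([0.03297134, 0.00741374, 0.01111197]), 'width': 2.755232441653256e-05} 0.0726 [-0.1200997  -0.04578084  0.21360801] (array([1.00e-03, 1.06e-01, 2.09e+00]), array([-0.035, -0.01 ,  0.067]))
```

View pics/wrist1.png

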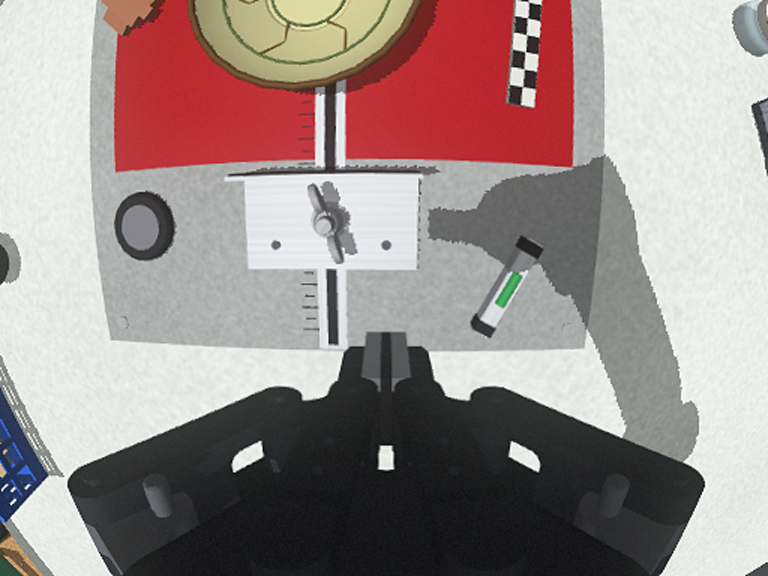

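View pics/top1.png

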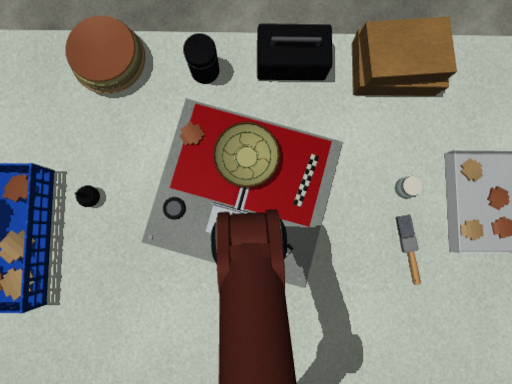

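```bash
python3 - <<'E'
from h import *
s=snapshot("wrist")
U=lambda p:(np.array(p,float)+.5)/1.5-.5
def m(n,p,z): 
    print(n,[np.round(w2b(q)*1000,1) for q in unproj(s,U(p),z,True)])
m("foot rear",[(248,269),(418,269)],.023)
m("leg top",[(228,178),(421,178)],.07)
m("bolt",[(323,224)],.06)
m("track near",[(321,347),(344,347)],.018)
m("track at rear foot",[(324,269),(347,269)],.018)
m("board near edge",[(112,339),(584,349)],.018)
m("board R",[(604,157)],.018)
m("rim",[(300,88),(330,88),(275,85)],.060)
m("rim",[(190,15),(418,5)],.060)
m("card edge",[(116,171),(573,166)],.018)
m("wings",[(312,187),(340,262)],.0475)
m("ticks",[(306,305)],.018)
m("cap",[(145,225)],.027); m("level",[(530,245),(482,328)],.03)
E
```

```text
foot rear [array([-137.9,   62.5,    5. ]), array([-137.9,  -78.5,    5. ])]
leg top [array([-60.7,  58.7,  52. ]), array([-63.3, -76.1,  52. ])]
bolt [array([-96.2,  -7.6,  42. ])]
track near [array([-209.1,    3.9,    0. ]), array([-208.8,  -16.3,    0. ])]
track at rear foot [array([-139.2,   -1.5,    0. ]), array([-139.2,  -20.6,    0. ])]
board near edge [array([-209.5,  219.4,    0. ]), array([-214.6, -237.6,    0. ])]
board R [array([ -39.3, -238.6,    0. ])]
rim [array([ 1.5,  7.9, 42. ]), array([  0.6, -13.3,  42. ]), array([ 4.9, 26.1, 42. ])]
rim [array([68.2, 94.9, 42. ]), array([ 63.3, -74.7,  42. ])]
card edge [array([-47.7, 189.8,   0. ]), array([ -49.4, -208.8,    0. ])]
wings [array([-70.3,   1.8,  29.5]), array([-126.8,  -18. ,   29.5])]
ticks [array([-170.6,   15.1,    0. ])]
cap [array([-97.2, 156.1,   9. ])]
level [array([-115.7, -169.2,   12. ]), array([-186.7, -133.1,   12. ])]
```

```bash
python3 - <<'E'
from h import *
s=snapshot("wrist"); t=tip()
for dx,dy in ((.011,0),(.011,.0145),(.011,-.0145),(-.011,0)):
    p=b2w(t+[dx,dy,0]); print((proj(s,p,True)+.5)*1.5-.5)
E
cat >> h.py <<'E'
c,s_=np.cos(B[2]),np.sin(B[2]); B[:2]+=-.008*np.array([-s_,c])
E
python3 -c "
from h import *
print(B,go([-.12,-.05,.10]),arm.observe()['position'])"
```

```text
[[386.26768817 329.42092537]]
[[343.92769631 329.32149297]]
[[428.59129835 329.23363526]]
[[386.27647088 386.090658  ]]
[ 0.62658312  0.00688516 -0.2678    ] (array([0.014, 0.097, 2.832]), array([ 0.014,  0.007, -0.031])) [ 0.49824978 -0.00553744  0.303863  ]
```

```bash
python3 -c "
from h import *
print(go([-.095,-.052,.02]),go([-.095,-.052,.08]))"
```

```text
(array([0.641, 0.142, 4.831]), array([ 0.014,  0.007, -0.031])) (array([0.64 , 0.145, 3.331]), array([ 0.014,  0.007, -0.031]))
```

move_arm(rows=[{"xyz":[0.2,0.05,0.4],"twist":[0,0,0]},{"xyz":[0.4,0.1,1.1],"twist":[0,0,0]},{"xyz":[0.55,0.14,1.8],"twist":[0,0,0]},{"xyz":[0.64,0.14,2.5],"twist":[0,0,0]},{"xyz":[0.64,0.14,3.1],"twist":[0,0,0]},{"xyz":[0.64,0.14,3.7],"twist":[0,0,0]},{"xyz":[0.64,0.14,4.2],"twist":[0,0,0]},{"xyz":[0.64,0.14,4.6],"twist":[0,0,0]},{"xyz":[0.64,0.14,4.8],"twist":[0,0,0]},{"xyz":[0.64,0.14,4.8],"twist":[0,0,0]}])

```text
time_s: 3.15
position: [0.5198, -0.0201, 0.1105]
eef_rot: [0.991, -0.137, -0.002, 0.002]
force: [0.9, 0.4, 0.4]
width: 0.0
```

```bash
python3 - <<'E'
from h import *
o=arm.observe();print(tip(o),o["force"],go([-.095,-.052,.02]))
s=snapshot("wrist"); cv2.imwrite("pics/wrist2.png",cv2.resize(s["color"][:,:,::-1],None,fx=1.5,fy=1.5,interpolation=cv2.INTER_CUBIC))
E
```

```text
[-0.09610903 -0.05448638  0.01993217] [0.87548642 0.36263836 0.44228242] (array([ 0.02 , -0.056, -0.002]), array([ 0.034,  0.04 , -0.059]))
```

View pics/wrist2.png

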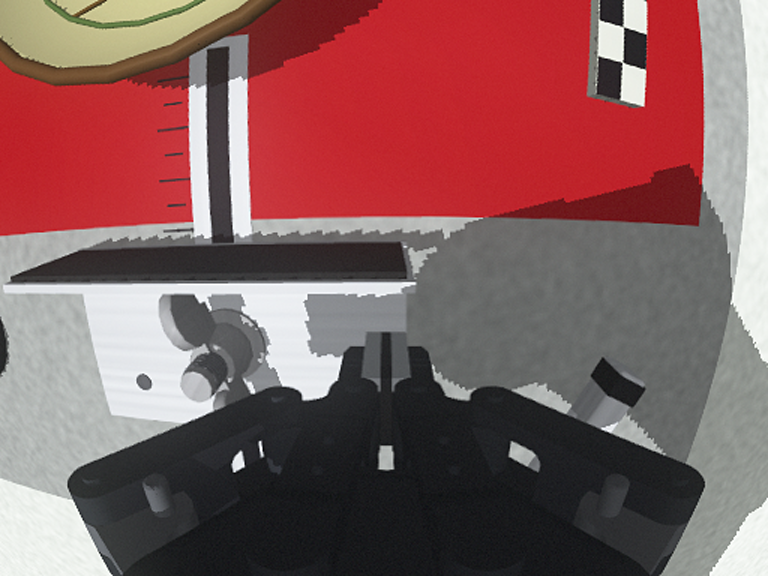

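move_arm(rows=[{"xyz":[0.1,-0.1,0]},{"xyz":[0.2,-0.1,0]},{"xyz":[0.3,-0.1,0]},{"xyz":[0.38,-0.1,0]},{"xyz":[0.46,-0.1,0]},{"xyz":[0.54,-0.1,0]},{"xyz":[0.62,-0.1,0]},{"xyz":[0.7,-0.1,0]},{"xyz":[0.78,-0.1,0]},{"xyz":[0.86,-0.1,0]},{"xyz":[0.94,-0.1,0]},{"xyz":[1.02,-0.1,0]},{"xyz":[1.1,-0.1,0]},{"xyz":[1.18,-0.1,0]},{"xyz":[1.26,-0.1,0]},{"xyz":[1.34,-0.1,0]},{"xyz":[1.42,-0.1,0]},{"xyz":[1.5,-0.1,0]},{"xyz":[1.55,-0.1,0]},{"xyz":[1.55,-0.1,0]}])

```text
$.rows[0]: bad value
```

```bash
python3 - <<'E'
from h import *
o=arm.observe();print(tip(o),o["force"])
s=snapshot("wrist"); cv2.imwrite("pics/wrist3.png",cv2.resize(s["color"][:,:,::-1],None,fx=1.5,fy=1.5,interpolation=cv2.INTER_CUBIC))
s=snapshot("scene"); crop(s,150,145,360,310,3.6,"pics/sc3.png")
s=snapshot("top"); crop(s,135,90,350,295,2.8,"pics/top3.png")
E
```

```text
[-0.09526782 -0.05375111  0.02106271] [-0.08869351 -0.07804591  0.40808042]
```

View pics/wrist3.png

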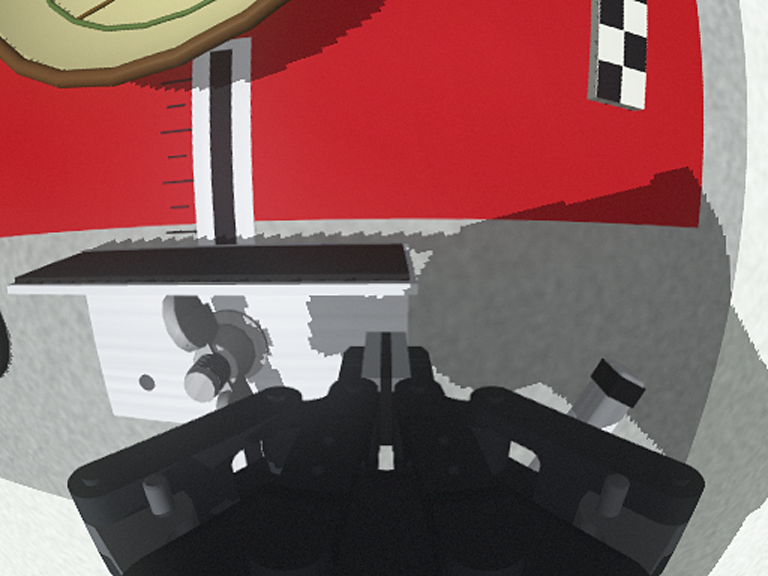

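View pics/sc3.png

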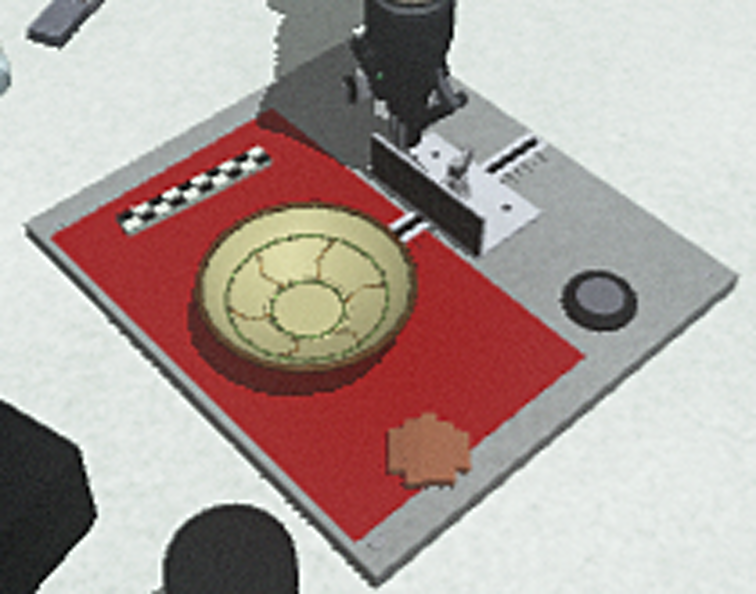

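Twist is required in each row, so that call did nothing. I'll send it again with twist included.

move_arm(rows=[{"xyz":[0.1,-0.1,0],"twist":[0,0,0]},{"xyz":[0.2,-0.1,0],"twist":[0,0,0]},{"xyz":[0.3,-0.1,0],"twist":[0,0,0]},{"xyz":[0.38,-0.1,0],"twist":[0,0,0]},{"xyz":[0.46,-0.1,0],"twist":[0,0,0]},{"xyz":[0.54,-0.1,0],"twist":[0,0,0]},{"xyz":[0.62,-0.1,0],"twist":[0,0,0]},{"xyz":[0.7,-0.1,0],"twist":[0,0,0]},{"xyz":[0.78,-0.1,0],"twist":[0,0,0]},{"xyz":[0.86,-0.1,0],"twist":[0,0,0]},{"xyz":[0.94,-0.1,0],"twist":[0,0,0]},{"xyz":[1.02,-0.1,0],"twist":[0,0,0]},{"xyz":[1.1,-0.1,0],"twist":[0,0,0]},{"xyz":[1.18,-0.1,0],"twist":[0,0,0]},{"xyz":[1.26,-0.1,0],"twist":[0,0,0]},{"xyz":[1.34,-0.1,0],"twist":[0,0,0]},{"xyz":[1.42,-0.1,0],"twist":[0,0,0]},{"xyz":[1.5,-0.1,0],"twist":[0,0,0]},{"xyz":[1.55,-0.1,0],"twist":[0,0,0]},{"xyz":[1.55,-0.1,0],"twist":[0,0,0]}])

```text
time_s: 5.02
position: [0.5832, -0.0316, 0.113]
eef_rot: [0.991, -0.136, 0.001, 0.001]
force: [-3.8, 1.9, -2.3]
width: 0.0001
```

```bash
python3 - <<'E'
from h import *
o=arm.observe();print(tip(o),o["force"])
s=snapshot("wrist"); cv2.imwrite("pics/wrist4.png",cv2.resize(s["color"][:,:,::-1],None,fx=1.5,fy=1.5,interpolation=cv2.INTER_CUBIC))
s=snapshot("scene"); crop(s,150,145,360,310,3.6,"pics/sc4.png")
s=snapshot("top"); crop(s,135,90,350,295,2.8,"pics/top4.png")
E
```

```text
[-0.03143008 -0.04868609  0.02242742] [-3.81896582  1.87138463 -2.28667515]
```

View pics/wrist4.png

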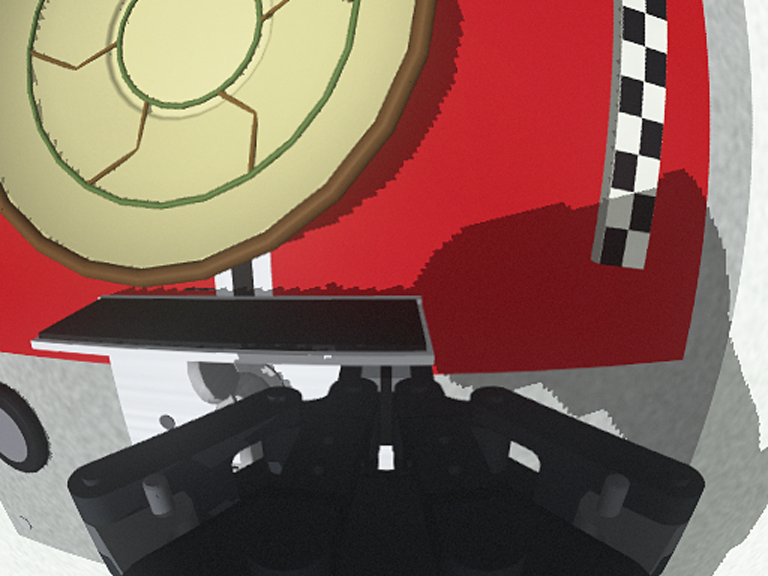

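View pics/sc4.png

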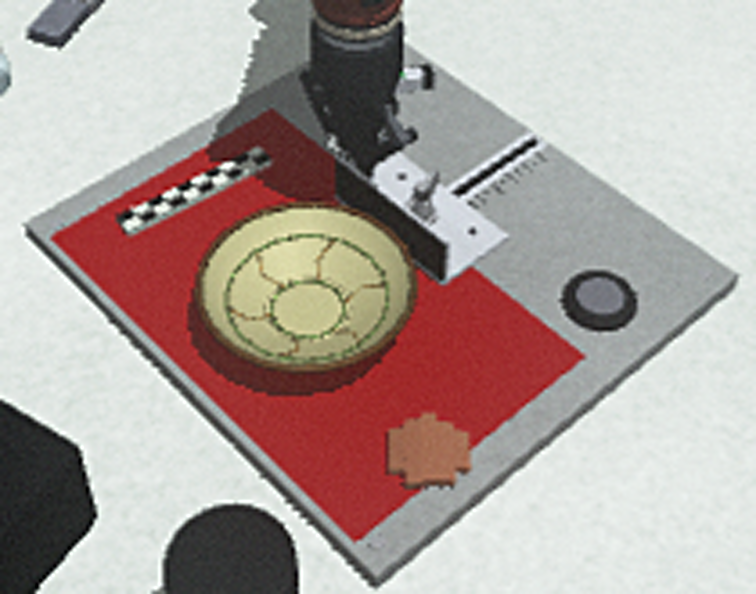

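View pics/top4.png

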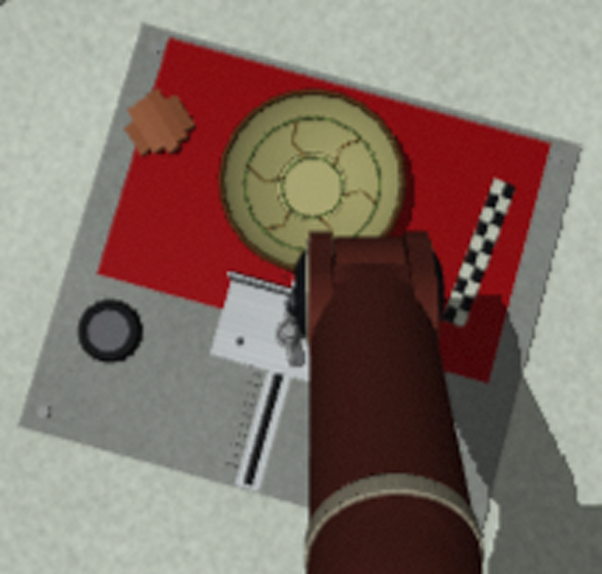

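```bash
python3 - <<'E'
from h import *
s=snapshot("wrist")
U=lambda p:(np.array(p,float)+.5)/1.5-.5
def m(n,p,z): print(n,[np.round(w2b(q)*1000,1) for q in unproj(s,U(p),z,True)])
m("leg front top",[(33,342),(150,345),(430,352)],.07)
m("leg front bottom",[(104,297),(422,297)],.018)
for z in (.058,.064): m("rim",[(100,280),(145,285),(190,281)],z)
E
```

```text
leg front top [array([-17.5,  75.9,  52. ]), array([-15.6,  22.6,  52. ]), array([-16.1, -61.6,  52. ])]
leg front bottom [array([-16.3,  77.1,  -0. ]), array([-15.8, -63.5,  -0. ])]
rim [array([ 1.9, 47.1, 40. ]), array([ 0.2, 28.4, 40. ]), array([ 1.4, 11.4, 40. ])]
rim [array([ 3.5, 42.5, 46. ]), array([ 1.8, 24.7, 46. ]), array([ 3. ,  8.5, 46. ])]
```

move_arm(rows=[{"xyz":[0.08,0,0],"twist":[0,0,0]},{"xyz":[0.14,0,0],"twist":[0,0,0]},{"xyz":[0.2,0,0],"twist":[0,0,0]},{"xyz":[0.26,0,0],"twist":[0,0,0]},{"xyz":[0.31,0,0],"twist":[0,0,0]},{"xyz":[0.35,0,0],"twist":[0,0,0]},{"xyz":[0.37,0,0],"twist":[0,0,0]}])

```text
time_s: 5.8
position: [0.5977, -0.0358, 0.1134]
eef_rot: [0.991, -0.136, 0.002, 0.001]
force: [-4.0, 2.4, -1.9]
width: 0.0
```

```bash
cat > look.py <<'E'
import sys
from h import *
n=sys.argv[1]
o=arm.observe();print(o["time_s"],tip(o),o["force"],go([0,0,0],o)[1])
s=snapshot("wrist"); cv2.imwrite(f"pics/w{n}.png",cv2.resize(s["color"][:,:,::-1],None,fx=1.5,fy=1.5,interpolation=cv2.INTER_CUBIC)); np.savez("last.npz",**s)
E
python3 look.py 5
```

```text
5.8 [-0.01634084 -0.04890987  0.02283282] [-4.0388754   2.38466113 -1.86073753] [ 0.011 -0.032 -0.043]
```

View pics/w5.png

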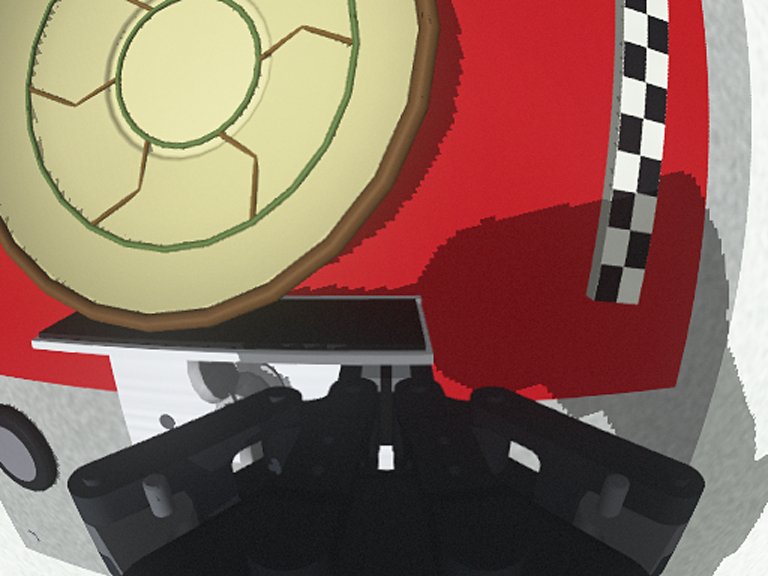

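move_arm(rows=[{"xyz":[0.05,0,0],"twist":[0,0,0]},{"xyz":[0.08,0,0],"twist":[0,0,0]},{"xyz":[0.08,0,0],"twist":[0,0,0]}])

```text
time_s: 6.1
position: [0.5994, -0.0362, 0.1135]
eef_rot: [0.991, -0.136, -0.0, 0.001]
force: [-7.3, 1.3, 0.7]
width: -0.0
```

```bash
python3 look.py 6; python3 -c "
import cv2;a=cv2.imread('pics/w6.png')[240:390,0:450];cv2.imwrite('pics/w6z.png',cv2.resize(a,None,fx=1.75,fy=1.75))"
```

```text
6.1 [-0.01480848 -0.04887656  0.02285754] [-7.28177579  1.25902104  0.74422342] [ 0.015  0.004 -0.04 ]
```

View pics/w6z.png

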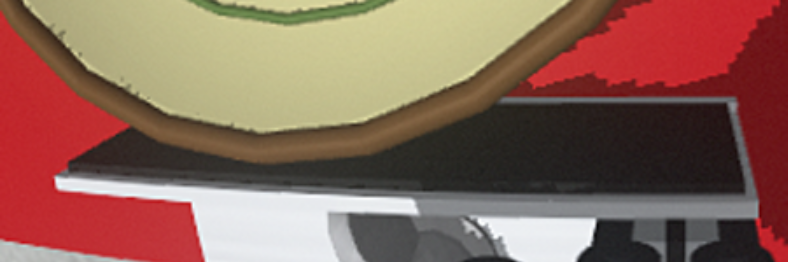

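```bash
python3 - <<'E'
from h import *
s=dict(np.load("last.npz"))
Z=lambda uv: ((uv+.5)*1.5-.5-[0,240]+.5)*1.75-.5
t=tip(); xf=t[0]+.016
for y in (.02,.03,.04):
    for z in (.052,.046,.043,.040): print(y,z,Z(proj(s,b2w([xf,y,z]),True)))
E
```

```text
0.02 0.052 [[275.17942283 184.56018584]]
0.02 0.046 [[289.83559271 171.82330734]]
0.02 0.043 [[296.82221268 165.78589589]]
0.02 0.04 [[303.59251763 159.9562709 ]]
0.03 0.052 [[228.7232093  182.02535911]]
0.03 0.046 [[244.38267787 169.75103653]]
0.03 0.043 [[251.87167703 163.91792233]]
0.03 0.04 [[259.143564   158.27651176]]
0.04 0.052 [[185.55958257 179.37945233]]
0.04 0.046 [[201.96079105 167.57292414]]
0.04 0.043 [[209.82948811 161.94780193]]
0.04 0.04 [[217.48547534 156.49881663]]
```

move_arm(rows=[{"xyz":[0.05,0,0],"twist":[0,0,0]},{"xyz":[0.06,0,0],"twist":[0,0,0]}])

```text
time_s: 6.32
position: [0.5999, -0.0363, 0.1135]
eef_rot: [0.991, -0.135, -0.003, 0.001]
force: [-7.7, 2.3, 2.2]
width: -0.0003
```

```bash
python3 look.py 7; python3 -c "
import cv2;a=cv2.imread('pics/w7.png')[240:390,0:450];cv2.imwrite('pics/w7z.png',cv2.resize(a,None,fx=1.75,fy=1.75))"
```

```text
6.3167 [-0.01464732 -0.04889957  0.02287414] [-7.74240977  2.32323097  2.23838398] [ 0.02   0.051 -0.036]
```

View pics/w7z.png

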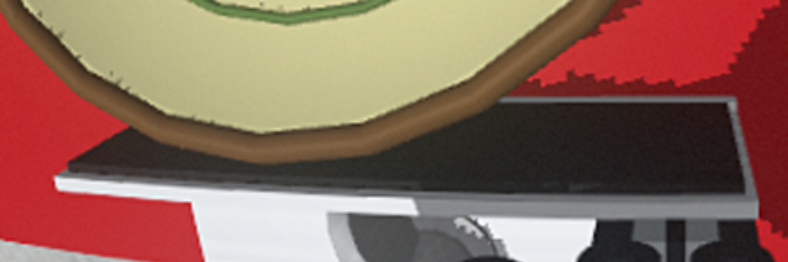

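move_arm(rows=[{"xyz":[-0.15,0,0],"twist":[0,0,0]},{"xyz":[-0.3,0,-0.2],"twist":[0,0,0]},{"xyz":[-0.5,0,-0.8],"twist":[0,0,0]},{"xyz":[-1.0,0,-1.6],"twist":[0,0,0]},{"xyz":[-1.6,0,-2.2],"twist":[0,0,0]},{"xyz":[-2.1,0,-2.5],"twist":[0,0,0]},{"xyz":[-2.3,0,-2.5],"twist":[0,0,0]},{"xyz":[-2.3,0,-2.5],"twist":[0,0,0]}])

```text
time_s: 7.03
position: [0.5117, -0.0115, 0.2156]
eef_rot: [0.991, -0.135, -0.001, 0.001]
force: [-0.3, -0.4, -1.5]
width: 0.0001
```

```bash
python3 look.py 8
```

```text
7.0333 [-0.10596406 -0.04817464  0.12495631] [-0.29600071 -0.35175598 -1.50974878] [ 0.012  0.01  -0.031]
```

View pics/w8.png

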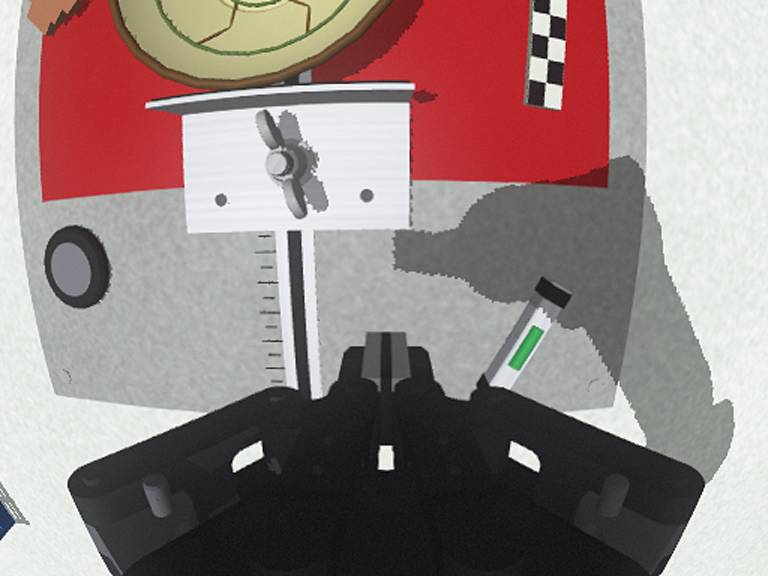

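```bash
python3 - <<'E'
from h import *
s=dict(np.load("last.npz"))
U=lambda p:(np.array(p,float)+.5)/1.5-.5
def m(n,p,z): print(n,[np.round(w2b(q)*1000,1) for q in unproj(s,U(p),z,True)])
m("foot rear",[(187,233),(410,229)],.023)
m("leg top back",[(147,108),(415,90)],.07)
m("foot front at leg? right",[(410,103)],.023)
m("bolt top",[(275,162)],.06)
m("hub",[(286,165)],.0435)
m("wing tips top",[(264,114),(299,216)],.0573)
m("track",[(277,235),(312,232),(287,390),(323,390)],.018)
m("board near",[(55,393),(612,406)],.018)
E
```

```text
foot rear [array([-78. ,  77.4,   5. ]), array([-78. , -63.2,   5. ])]
leg top back [array([-3.2, 76. , 52. ]), array([ -3.4, -62.9,  52. ])]
foot front at leg? right [array([ -3.4, -63. ,   5. ])]
bolt top [array([-37.2,   7.5,  42. ])]
hub [array([-38.9,   5.4,  25.5])]
wing tips top [array([-11.6,  13.7,  39.3]), array([-65.7,  -3.8,  39.3])]
track [array([-81.7,  18.3,   0. ]), array([-80.2,  -3.8,   0. ]), array([-189. ,   19.6,    0. ]), array([-188.3,   -5.7,    0. ])]
board near [array([-210.3,  236.4,    0. ]), array([-210.8, -221.9,    0. ])]
```

```bash
sed -i 's/^c,s_=np.cos.*$/c,s_=np.cos(B[2]),np.sin(B[2]); B[:2]+=-.001*np.array([-s_,c])/' h.py
cat >> h.py <<'E'
NUT=np.array([-.038,0.])
def C(th,r=None,a=.011,b=.0075):
    t=np.radians(th); u=np.array([-np.cos(t),np.sin(t)]); n=np.array([np.sin(t),np.cos(t)])
    if r is None: r=np.interp(th,[-15,15,60,90],[.020,.027,.023,.021])
    d=.003+a*abs(n[0])+b*abs(n[1]); return r*u-d*n
def rows(pts,o=None):
    o=o or arm.observe()
    for p in pts: print(np.round(go([NUT[0]+p[0],NUT[1]+p[1],p[2]],o)[0],2).tolist())
    print(go([0,0,0],o)[1])
E
python3 - <<'E'
from h import *
o=arm.observe(); print(tip(o)[:2]-NUT)
rows([(0,-.03,.07),(0,-.03,.02)],o)
for th in range(-80,111,10): print(th,np.round(C(th)*1000,1))
E
```

```text
[-0.06707196 -0.05538115]
[1.67, -0.64, 1.35]
[1.68, -0.64, 2.6]
[ 0.016  0.016 -0.036]
-80 [ 11.4 -22.3]
-70 [  8.1 -24.2]
-60 [  4.1 -25.5]
-50 [ -0.4 -25.8]
-40 [ -5.2 -25. ]
-30 [ -9.8 -23. ]
-20 [-14.1 -19.8]
-10 [-18.7 -15.8]
0 [-23.5 -10.5]
10 [-27.6  -7.6]
20 [-29.7  -3.9]
30 [-29.7  -0.2]
40 [-29.1   3.8]
50 [-27.8   7.9]
60 [-25.6  11.8]
70 [-22.6  15.5]
80 [-18.7  18.7]
90 [-14.  21.]
100 [-11.3  23.3]
110 [-7.8 25.2]
```

move_arm(rows=[{"xyz":[0.5,-0.2,0.3],"twist":[0,0,0]},{"xyz":[1.1,-0.45,0.8],"twist":[0,0,0]},{"xyz":[1.55,-0.6,1.2],"twist":[0,0,0]},{"xyz":[1.67,-0.64,1.35],"twist":[0,0,0]},{"xyz":[1.67,-0.64,1.35],"twist":[0,0,0]},{"xyz":[1.67,-0.64,1.6],"twist":[0,0,0]},{"xyz":[1.67,-0.64,1.9],"twist":[0,0,0]},{"xyz":[1.67,-0.64,2.2],"twist":[0,0,0]},{"xyz":[1.67,-0.64,2.5],"twist":[0,0,0]},{"xyz":[1.67,-0.64,2.6],"twist":[0,0,0]},{"xyz":[1.67,-0.64,2.6],"twist":[0,0,0]}])

```text
time_s: 8.0
position: [0.5826, -0.0054, 0.1092]
eef_rot: [0.991, -0.135, -0.002, 0.001]
force: [0.2, -0.4, -0.8]
width: 0.0001
```

```bash
python3 look.py 9; python3 - <<'E'
from h import *
o=arm.observe(); print(np.round((tip(o)-[*NUT,0])*1000,1))
rows([(*C(t),.02) for t in (-50,-42,-35,-28,-20,-12,-4,4,12,20,28,36,44,52,60,70,80,90,100,103)],o)
s=snapshot("scene"); crop(s,200,145,340,250,5,"pics/sc9.png")
E
```

```text
8.0 [-0.03954149 -0.03064096  0.01855817] [ 0.16548737 -0.37531891 -0.77484634] [ 0.024  0.042 -0.037]
[ -0.8 -30.4  19.4]
[0.0, -0.11, -0.02]
[-0.09, -0.12, -0.02]
[-0.17, -0.15, -0.02]
[-0.25, -0.19, -0.02]
[-0.34, -0.26, -0.02]
[-0.43, -0.34, -0.01]
[-0.53, -0.43, -0.01]
[-0.62, -0.52, -0.01]
[-0.7, -0.58, -0.01]
[-0.73, -0.66, -0.01]
[-0.73, -0.73, -0.01]
[-0.72, -0.81, -0.02]
[-0.71, -0.89, -0.02]
[-0.68, -0.97, -0.02]
[-0.63, -1.05, -0.02]
[-0.55, -1.14, -0.02]
[-0.46, -1.22, -0.02]
[-0.34, -1.28, -0.02]
[-0.27, -1.34, -0.02]
[-0.25, -1.35, -0.02]
[ 0.019  0.026 -0.037]
```

View pics/w9.png

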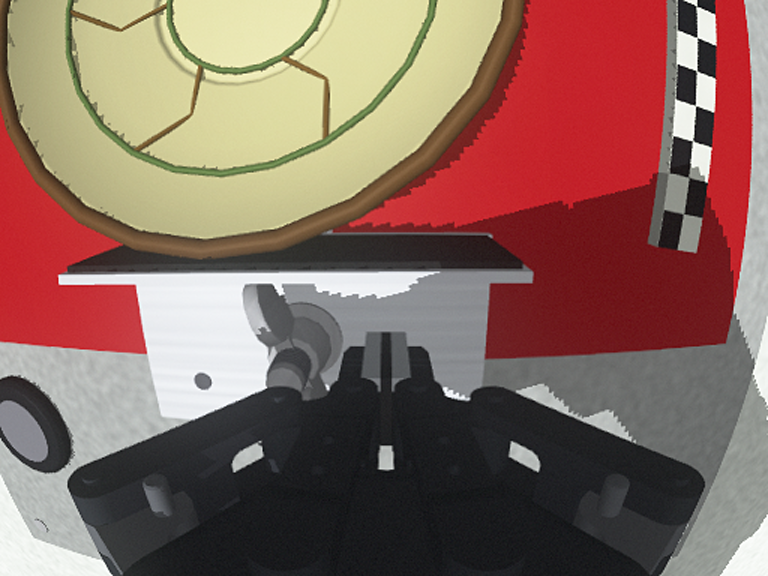

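View pics/sc9.png

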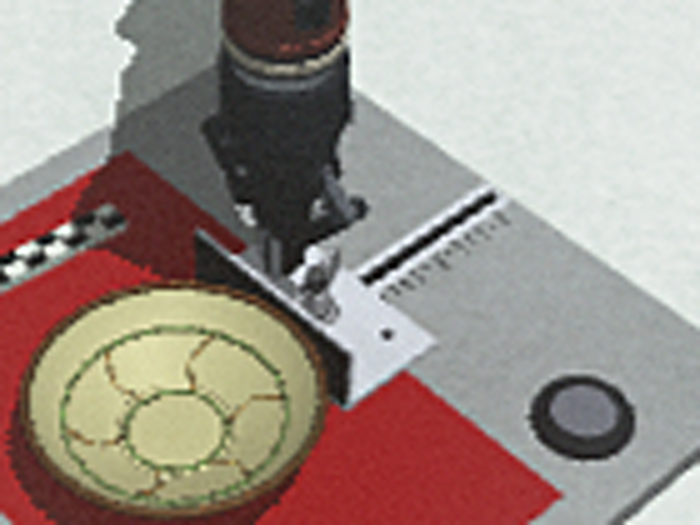

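move_arm(rows=[{"xyz":[0,-0.06,0],"twist":[0,0,0]},{"xyz":[-0.09,-0.1,0],"twist":[0,0,0]},{"xyz":[-0.17,-0.14,0],"twist":[0,0,0]},{"xyz":[-0.25,-0.19,0],"twist":[0,0,0]},{"xyz":[-0.34,-0.26,0],"twist":[0,0,0]},{"xyz":[-0.43,-0.34,0],"twist":[0,0,0]},{"xyz":[-0.53,-0.43,0],"twist":[0,0,0]},{"xyz":[-0.62,-0.52,0],"twist":[0,0,0]},{"xyz":[-0.7,-0.58,0],"twist":[0,0,0]},{"xyz":[-0.73,-0.66,0],"twist":[0,0,0]},{"xyz":[-0.73,-0.73,0],"twist":[0,0,0]},{"xyz":[-0.72,-0.81,0],"twist":[0,0,0]},{"xyz":[-0.71,-0.89,0],"twist":[0,0,0]},{"xyz":[-0.68,-0.97,0],"twist":[0,0,0]},{"xyz":[-0.63,-1.05,0],"twist":[0,0,0]},{"xyz":[-0.55,-1.14,0],"twist":[0,0,0]},{"xyz":[-0.46,-1.22,0],"twist":[0,0,0]},{"xyz":[-0.34,-1.28,0],"twist":[0,0,0]},{"xyz":[-0.27,-1.33,0],"twist":[0,0,0]},{"xyz":[-0.25,-1.35,0],"twist":[0,0,0]}])

```text
time_s: 9.77
position: [0.5888, 0.0499, 0.1103]
eef_rot: [0.991, -0.135, -0.001, 0.0]
force: [-1.4, -0.3, 0.3]
width: -0.0002
```

```bash
python3 look.py 10; python3 - <<'E'
from h import *
o=arm.observe(); print(np.round((tip(o)-[*NUT,0])*1000,1))
s=snapshot("scene"); crop(s,200,145,340,250,5,"pics/sc10.png")
E
```

```text
9.7667 [-0.04794275  0.02443497  0.01974485] [-1.38627454 -0.33753122  0.30679466] [ 0.012  0.019 -0.035]
[-9.9 24.5 19.8]
```

View pics/w10.png

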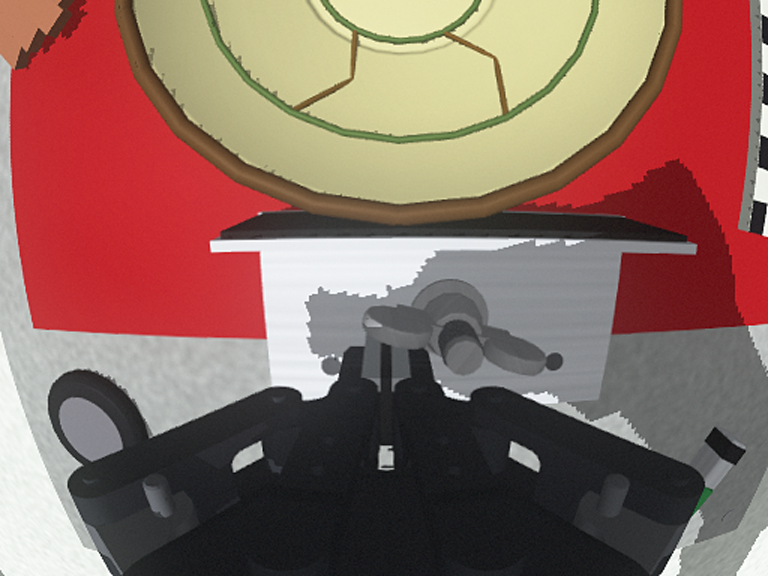

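View pics/sc10.png

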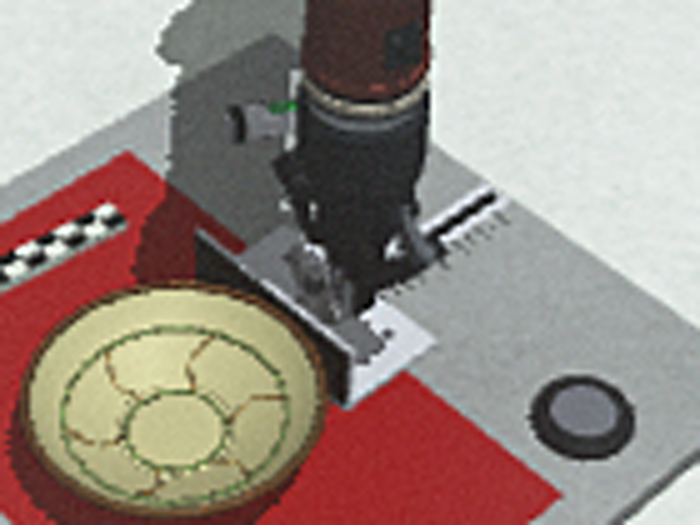

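move_arm(rows=[{"xyz":[-0.03,0,-0.3],"twist":[0,0,0]},{"xyz":[-0.03,0,-0.8],"twist":[0,0,0]},{"xyz":[0.1,0.15,-1.0],"twist":[0,0,0]},{"xyz":[0.35,0.55,-1.0],"twist":[0,0,0]},{"xyz":[0.55,0.95,-1.0],"twist":[0,0,0]},{"xyz":[0.65,1.17,-1.0],"twist":[0,0,0]},{"xyz":[0.65,1.17,-1.0],"twist":[0,0,0]},{"xyz":[0.65,1.17,-0.7],"twist":[0,0,0]},{"xyz":[0.65,1.17,-0.4],"twist":[0,0,0]},{"xyz":[0.65,1.17,-0.1],"twist":[0,0,0]},{"xyz":[0.65,1.17,0],"twist":[0,0,0]},{"xyz":[0.65,1.17,0],"twist":[0,0,0]}])

```text
time_s: 10.87
position: [0.5998, -0.001, 0.108]
eef_rot: [0.991, -0.134, -0.003, 0.0]
force: [-1.3, -0.1, 0.6]
width: -0.0001
```

```bash
cat > st.py <<'E'
from h import *
o=arm.observe(); print(np.round((tip(o)-[*NUT,0])*1000,1),o["force"])
rows([(*C(t),.0195) for t in (-85,-75,-65,-55,-45,-36,-27,-18,-9,0,10,20,31,42,53,64,75,86,97,103)],o)
E
python3 st.py; python3 look.py 11
```

```text
[ 13.9 -21.8  17.4] [-1.26139341 -0.13349787  0.58791249]
[-0.04, -0.01, -0.05]
[-0.11, 0.04, -0.05]
[-0.2, 0.08, -0.05]
[-0.31, 0.1, -0.05]
[-0.43, 0.1, -0.05]
[-0.53, 0.07, -0.05]
[-0.64, 0.01, -0.05]
[-0.73, -0.06, -0.05]
[-0.84, -0.16, -0.05]
[-0.95, -0.28, -0.05]
[-1.05, -0.35, -0.05]
[-1.1, -0.44, -0.05]
[-1.1, -0.55, -0.05]
[-1.08, -0.66, -0.05]
[-1.04, -0.77, -0.05]
[-0.97, -0.87, -0.05]
[-0.88, -0.97, -0.05]
[-0.76, -1.05, -0.05]
[-0.66, -1.11, -0.05]
[-0.62, -1.14, -0.05]
[ 0.016  0.058 -0.018]
10.8667 [-0.02414592 -0.02182218  0.01735797] [-1.26139341 -0.13349787  0.58791249] [ 0.016  0.058 -0.018]
```

View pics/w11.png

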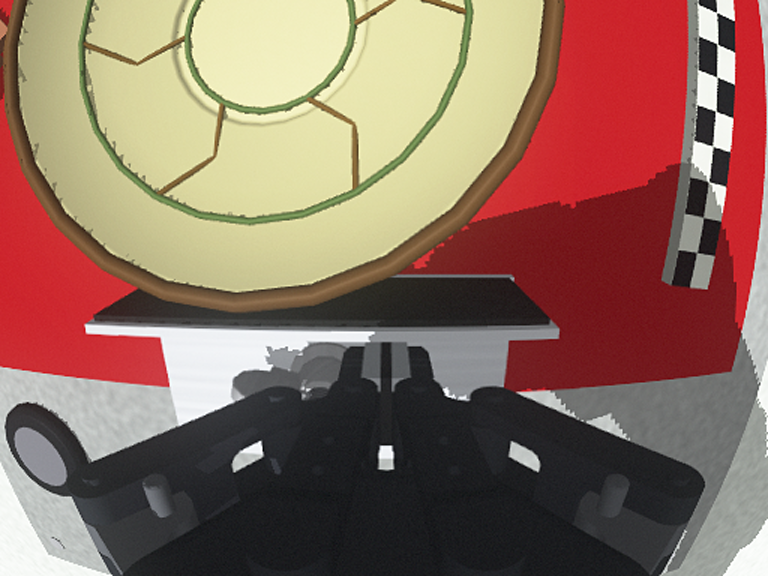

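move_arm(rows=[{"xyz":[-0.06,0,-0.05],"twist":[0,0,0]},{"xyz":[-0.12,0.04,-0.05],"twist":[0,0,0]},{"xyz":[-0.2,0.08,-0.05],"twist":[0,0,0]},{"xyz":[-0.31,0.1,-0.05],"twist":[0,0,0]},{"xyz":[-0.42,0.1,-0.05],"twist":[0,0,0]},{"xyz":[-0.53,0.07,-0.05],"twist":[0,0,0]},{"xyz":[-0.64,0.01,-0.05],"twist":[0,0,0]},{"xyz":[-0.73,-0.06,-0.05],"twist":[0,0,0]},{"xyz":[-0.84,-0.16,-0.05],"twist":[0,0,0]},{"xyz":[-0.95,-0.28,-0.05],"twist":[0,0,0]},{"xyz":[-1.05,-0.35,-0.05],"twist":[0,0,0]},{"xyz":[-1.1,-0.44,-0.05],"twist":[0,0,0]},{"xyz":[-1.1,-0.55,-0.05],"twist":[0,0,0]},{"xyz":[-1.08,-0.66,-0.05],"twist":[0,0,0]},{"xyz":[-1.04,-0.77,-0.05],"twist":[0,0,0]},{"xyz":[-0.97,-0.87,-0.05],"twist":[0,0,0]},{"xyz":[-0.88,-0.97,-0.05],"twist":[0,0,0]},{"xyz":[-0.76,-1.05,-0.05],"twist":[0,0,0]},{"xyz":[-0.66,-1.11,-0.05],"twist":[0,0,0]},{"xyz":[-0.61,-1.14,-0.05],"twist":[0,0,0]}])

```text
time_s: 12.58
position: [0.5895, 0.0497, 0.1108]
eef_rot: [0.991, -0.135, -0.003, 0.0]
force: [-2.6, -1.5, -0.0]
width: 0.0
```

```bash
python3 st.py|head -1; python3 look.py 12
```

```text
[-9.4 24.4 20.2] [-2.57738157 -1.51784434 -0.00943063]
12.5833 [-0.0474095   0.02442529  0.02021534] [-2.57738157 -1.51784434 -0.00943063] [ 0.01   0.047 -0.02 ]
```

View pics/w12.png

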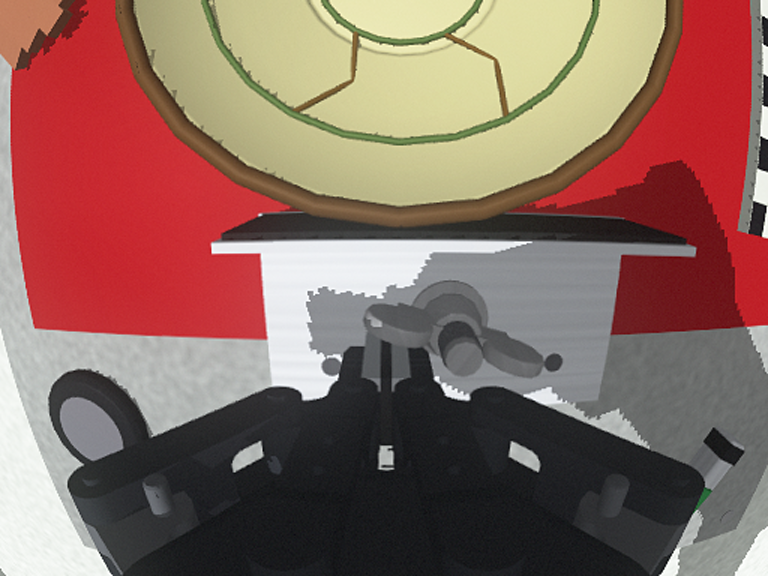

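move_arm(rows=[{"xyz":[-0.03,0,-0.3],"twist":[0,0,0]},{"xyz":[-0.03,0,-0.8],"twist":[0,0,0]},{"xyz":[0.1,0.15,-1.0],"twist":[0,0,0]},{"xyz":[0.35,0.55,-1.0],"twist":[0,0,0]},{"xyz":[0.55,0.95,-1.0],"twist":[0,0,0]},{"xyz":[0.65,1.17,-1.0],"twist":[0,0,0]},{"xyz":[0.65,1.17,-1.0],"twist":[0,0,0]},{"xyz":[0.65,1.17,-0.7],"twist":[0,0,0]},{"xyz":[0.65,1.17,-0.4],"twist":[0,0,0]},{"xyz":[0.65,1.17,-0.1],"twist":[0,0,0]},{"xyz":[0.65,1.17,0.04],"twist":[0,0,0]},{"xyz":[0.65,1.17,0.04],"twist":[0,0,0]}])

```text
time_s: 13.63
position: [0.6008, -0.0012, 0.1064]
eef_rot: [0.991, -0.134, -0.005, 0.0]
force: [-0.4, 0.3, 0.6]
width: -0.0001
```

```bash
python3 st.py
```

```text
[ 14.6 -21.7  15.8] [-0.43306721  0.250801    0.56545006]
[-0.06, -0.01, -0.09]
[-0.14, 0.04, -0.09]
[-0.23, 0.08, -0.09]
[-0.34, 0.1, -0.09]
[-0.45, 0.1, -0.09]
[-0.56, 0.07, -0.09]
[-0.66, 0.02, -0.08]
[-0.75, -0.06, -0.08]
[-0.86, -0.16, -0.08]
[-0.97, -0.28, -0.08]
[-1.07, -0.35, -0.08]
[-1.12, -0.44, -0.08]
[-1.12, -0.55, -0.08]
[-1.11, -0.65, -0.08]
[-1.06, -0.76, -0.08]
[-1.0, -0.87, -0.08]
[-0.9, -0.97, -0.08]
[-0.78, -1.04, -0.09]
[-0.69, -1.1, -0.09]
[-0.64, -1.14, -0.09]
[ 0.015  0.09  -0.004]
```

move_arm(rows=[{"xyz":[-0.07,0,-0.05],"twist":[0,0.05,0]},{"xyz":[-0.14,0.04,-0.06],"twist":[0,0.09,0]},{"xyz":[-0.23,0.08,-0.06],"twist":[0,0.09,0]},{"xyz":[-0.34,0.1,-0.06],"twist":[0,0.09,0]},{"xyz":[-0.45,0.1,-0.06],"twist":[0,0.09,0]},{"xyz":[-0.56,0.07,-0.06],"twist":[0,0.09,0]},{"xyz":[-0.66,0.02,-0.06],"twist":[0,0.09,0]},{"xyz":[-0.75,-0.06,-0.06],"twist":[0,0.09,0]},{"xyz":[-0.86,-0.16,-0.06],"twist":[0,0.09,0]},{"xyz":[-0.97,-0.28,-0.06],"twist":[0,0.09,0]},{"xyz":[-1.07,-0.35,-0.06],"twist":[0,0.09,0]},{"xyz":[-1.12,-0.44,-0.06],"twist":[0,0.09,0]},{"xyz":[-1.12,-0.55,-0.06],"twist":[0,0.09,0]},{"xyz":[-1.11,-0.65,-0.06],"twist":[0,0.09,0]},{"xyz":[-1.06,-0.76,-0.06],"twist":[0,0.09,0]},{"xyz":[-1.0,-0.87,-0.06],"twist":[0,0.09,0]},{"xyz":[-0.9,-0.97,-0.06],"twist":[0,0.09,0]},{"xyz":[-0.78,-1.04,-0.06],"twist":[0,0.09,0]},{"xyz":[-0.69,-1.1,-0.06],"twist":[0,0.09,0]},{"xyz":[-0.64,-1.14,-0.06],"twist":[0,0.09,0]}])

```text
time_s: 15.3
position: [0.5884, 0.05, 0.1088]
eef_rot: [0.991, -0.134, -0.001, 0.001]
force: [-3.5, -0.1, -0.3]
width: -0.0
```

```bash
python3 st.py|head -1; python3 look.py 13
```

```text
[-10.3  24.4  18.2] [-3.48483717 -0.11271868 -0.25848071]
15.3 [-0.04831379  0.02437785  0.01817481] [-3.48483717 -0.11271868 -0.25848071] [ 0.015  0.011 -0.003]
```

View pics/w13.png

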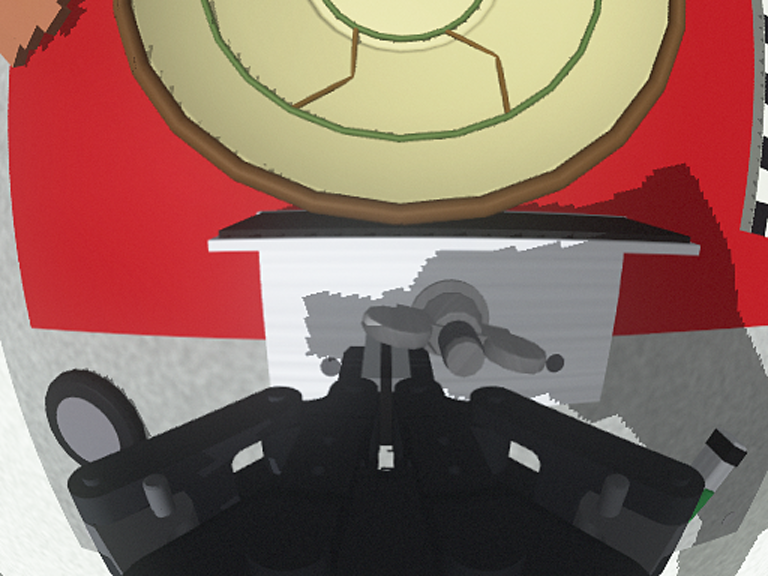

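move_arm(rows=[{"xyz":[-0.03,0,-0.3],"twist":[0,0,0]},{"xyz":[-0.03,0,-0.8],"twist":[0,0,0]},{"xyz":[0.1,0.15,-1.0],"twist":[0,0,0]},{"xyz":[0.35,0.55,-1.0],"twist":[0,0,0]},{"xyz":[0.55,0.95,-1.0],"twist":[0,0,0]},{"xyz":[0.65,1.17,-1.0],"twist":[0,0,0]},{"xyz":[0.65,1.17,-1.0],"twist":[0,0,0]},{"xyz":[0.65,1.17,-0.7],"twist":[0,0,0]},{"xyz":[0.65,1.17,-0.4],"twist":[0,0,0]},{"xyz":[0.65,1.17,-0.1],"twist":[0,0,0]},{"xyz":[0.65,1.17,0.04],"twist":[0,0,0]},{"xyz":[0.65,1.17,0.04],"twist":[0,0,0]}])

```text
time_s: 16.35
position: [0.5998, -0.0006, 0.1045]
eef_rot: [0.991, -0.133, -0.003, 0.001]
force: [-0.6, -0.4, 0.5]
width: -0.0001
```

```bash
python3 st.py
```

```text
[ 13.8 -21.5  13.9] [-0.55240057 -0.40024265  0.50191955]
[-0.04, -0.0, -0.14]
[-0.11, 0.05, -0.14]
[-0.2, 0.09, -0.14]
[-0.31, 0.11, -0.14]
[-0.42, 0.1, -0.14]
[-0.53, 0.07, -0.14]
[-0.63, 0.02, -0.14]
[-0.73, -0.06, -0.14]
[-0.84, -0.15, -0.14]
[-0.94, -0.27, -0.14]
[-1.04, -0.34, -0.14]
[-1.1, -0.44, -0.14]
[-1.1, -0.54, -0.14]
[-1.08, -0.65, -0.14]
[-1.03, -0.76, -0.14]
[-0.97, -0.87, -0.14]
[-0.87, -0.96, -0.14]
[-0.75, -1.04, -0.14]
[-0.66, -1.1, -0.14]
[-0.61, -1.13, -0.14]
[0.018 0.054 0.014]
```

move_arm(rows=[{"xyz":[-0.05,0,-0.08],"twist":[0,0.05,0]},{"xyz":[-0.11,0.05,-0.1],"twist":[0,0.05,0]},{"xyz":[-0.2,0.09,-0.1],"twist":[0,0.05,0]},{"xyz":[-0.31,0.11,-0.1],"twist":[0,0.05,0]},{"xyz":[-0.42,0.1,-0.1],"twist":[0,0.05,0]},{"xyz":[-0.53,0.07,-0.1],"twist":[0,0.05,0]},{"xyz":[-0.63,0.02,-0.1],"twist":[0,0.05,0]},{"xyz":[-0.73,-0.06,-0.1],"twist":[0,0.05,0]},{"xyz":[-0.84,-0.15,-0.1],"twist":[0,0.05,0]},{"xyz":[-0.94,-0.27,-0.1],"twist":[0,0.05,0]},{"xyz":[-1.0,-0.31,-0.1],"twist":[0,0.05,0]}])

```text
time_s: 17.27
position: [0.5633, 0.023, 0.1083]
eef_rot: [0.991, -0.132, -0.002, 0.001]
force: [0.3, -1.6, -0.3]
width: 0.0002
```

```bash
cat > st2.py <<'E'
from h import *
o=arm.observe(); print(np.round((tip(o)-[*NUT,0])*1000,1),o["force"])
rows([(*C(t),.018) for t in (5,10,15,20,25,30,33,36,42,53,64,75,86,97,103)],o)
E
python3 st2.py
```

```text
[-27.5  -8.4  17.7] [ 0.28815018 -1.58874252 -0.32621969]
[0.04, 0.02, -0.01]
[-0.01, -0.02, -0.01]
[-0.05, -0.06, -0.01]
[-0.06, -0.11, -0.01]
[-0.06, -0.15, -0.01]
[-0.06, -0.2, -0.01]
[-0.06, -0.23, -0.01]
[-0.05, -0.26, -0.01]
[-0.04, -0.32, -0.01]
[0.0, -0.43, -0.01]
[0.07, -0.54, -0.01]
[0.17, -0.64, -0.01]
[0.29, -0.71, -0.01]
[0.38, -0.77, -0.01]
[0.43, -0.8, -0.01]
[0.022 0.027 0.026]
```

move_arm(rows=[{"xyz":[-0.02,-0.03,0],"twist":[0,0,0]},{"xyz":[-0.04,-0.06,0],"twist":[0,0,0]},{"xyz":[-0.05,-0.09,0],"twist":[0,0,0]},{"xyz":[-0.06,-0.12,0],"twist":[0,0,0]},{"xyz":[-0.06,-0.15,0],"twist":[0,0,0]}])

```text
time_s: 17.68
position: [0.5623, 0.0293, 0.1082]
eef_rot: [0.991, -0.132, -0.002, 0.001]
force: [-1.5, -4.1, -0.1]
width: -0.0001
```

```bash
python3 st2.py; python3 look.py 14
```

```text
[-30.2  -2.6  17.6] [-1.45809651 -4.13750602 -0.11150818]
[0.11, 0.17, -0.01]
[0.06, 0.13, -0.01]
[0.01, 0.08, -0.01]
[0.01, 0.04, -0.01]
[0.0, -0.01, -0.01]
[0.0, -0.06, -0.01]
[0.01, -0.08, -0.01]
[0.01, -0.12, -0.01]
[0.02, -0.18, -0.01]
[0.07, -0.29, -0.01]
[0.14, -0.39, -0.01]
[0.23, -0.49, -0.01]
[0.35, -0.56, -0.01]
[0.44, -0.62, -0.01]
[0.49, -0.66, -0.01]
[0.026 0.033 0.025]
17.6833 [-0.0681626  -0.00259201  0.0176187 ] [-1.45809651 -4.13750602 -0.11150818] [0.026 0.033 0.025]
```

View pics/w14.png

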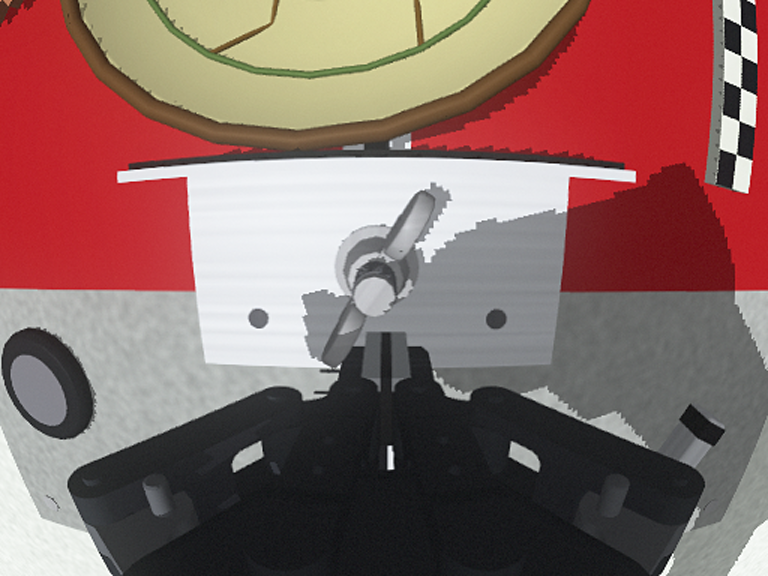

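move_arm(rows=[{"xyz":[0,-0.04,0],"twist":[0,0,0]},{"xyz":[0,-0.08,0],"twist":[0,0,0]},{"xyz":[0.01,-0.12,0],"twist":[0,0,0]},{"xyz":[0.01,-0.12,0],"twist":[0,0,0]}])

```text
time_s: 18.07
position: [0.5628, 0.0301, 0.108]
eef_rot: [0.991, -0.134, -0.003, 0.004]
force: [-3.3, -7.4, 2.1]
width: -0.0001
```

```bash
python3 st2.py|head -1; python3 look.py 15
```

```text
[-30.1  -2.1  17.4] [-3.29192325 -7.4061464   2.14916783]
18.0667 [-0.06809714 -0.00208371  0.01739582] [-3.29192325 -7.4061464   2.14916783] [ 0.084  0.055 -0.003]
```

View pics/w15.png

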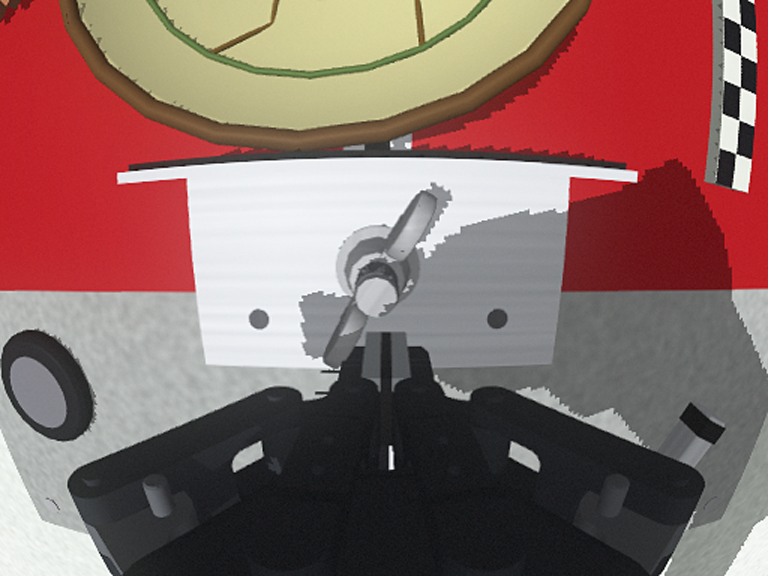

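```bash
cat > ang.py <<'E'
from h import *
import sys
s=dict(np.load("last.npz"))
# predicted wing outlines for theta values, overlay
im=cv2.resize(s["color"][:,:,::-1],None,fx=3,fy=3,interpolation=cv2.INTER_CUBIC)
def draw(th,dz,col):
    t=np.radians(th); u=np.array([-np.cos(t),np.sin(t)]); n=np.array([np.sin(t),np.cos(t)])
    for sg in (1,-1):
      for off in (-.003,.003):
        ph=np.linspace(0,2*np.pi,40); P=[]
        for p in ph:
            r=.0205+.0115*np.cos(p); z=.0255+dz+.0115*np.sin(p); q=sg*r*u+off*n
            P.append(b2w([NUT[0]+q[0],NUT[1]+q[1],z]))
        uv=(proj(s,np.array(P),True)+.5)*3-.5
        cv2.polylines(im,[np.round(uv).astype(int)],True,col,1)
for a,c in zip(sys.argv[2:],[(0,255,0),(255,0,255),(0,255,255)]): draw(float(a),0.,c)
x=int(sys.argv[1]) if 0 else 0
cv2.imwrite("pics/ang%s.png"%sys.argv[1],im[300:800,500:1300])
E
python3 ang.py 15 30 20
```

```text
(no output)
```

View pics/ang15.png

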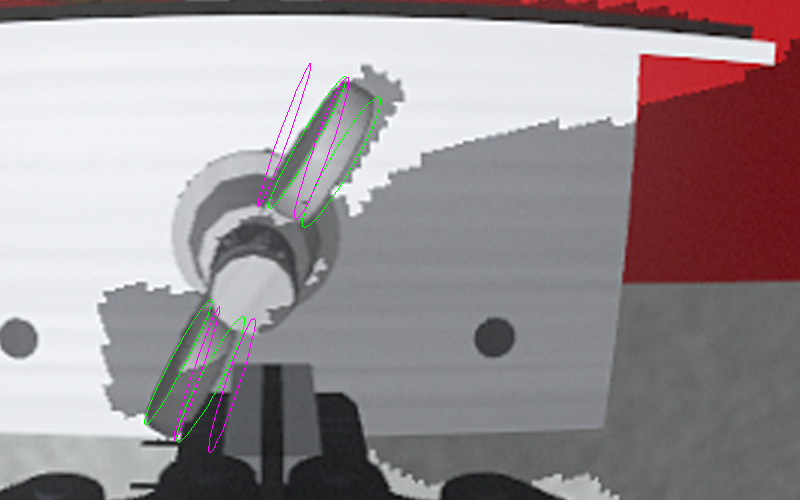

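move_arm(rows=[{"xyz":[0.01,-0.08,0],"twist":[0,0,0]},{"xyz":[0.02,-0.16,0],"twist":[0,0,0]},{"xyz":[0.02,-0.22,0],"twist":[0,0,0]},{"xyz":[0.02,-0.22,0],"twist":[0,0,0]}])

```text
time_s: 18.45
position: [0.5634, 0.0314, 0.1078]
eef_rot: [0.991, -0.136, -0.006, 0.009]
force: [-4.5, -11.6, 4.7]
width: 0.0001
```

```bash
python3 st2.py|head -1; python3 look.py 16; python3 ang.py 16 30 36
```

```text
[-30.1  -1.5  17.2] [ -4.46370088 -11.57373373   4.65176266]
18.45 [-0.06814301 -0.00149787  0.01719414] [ -4.46370088 -11.57373373   4.65176266] [ 0.189  0.098 -0.055]
```

View pics/ang16.png

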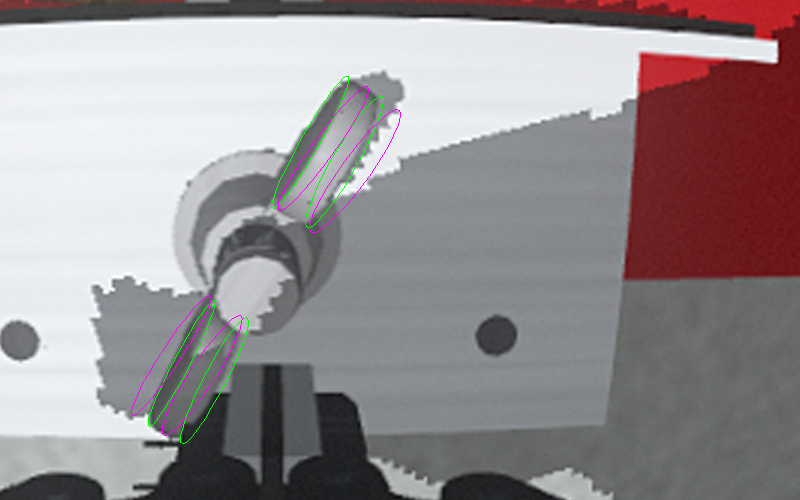

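move_arm(rows=[{"xyz":[0,0.12,0],"twist":[-0.1,0,0]},{"xyz":[-0.1,0.25,-0.1],"twist":[0,0,0]},{"xyz":[-0.2,0.25,-0.6],"twist":[0,0,0]},{"xyz":[-0.4,0.3,-1.4],"twist":[0,0,0]},{"xyz":[-0.8,0.4,-2.2],"twist":[0,0,0]},{"xyz":[-1.1,0.5,-2.9],"twist":[0,0,0]},{"xyz":[-1.1,0.5,-3.2],"twist":[0,0,0]},{"xyz":[-1.1,0.5,-3.2],"twist":[0,0,0]},{"xyz":[-1.1,0.5,-3.2],"twist":[0,0,0]}])

```text
time_s: 19.25
position: [0.5179, 0.0273, 0.2374]
eef_rot: [0.991, -0.136, -0.005, 0.008]
force: [0.2, -0.6, -0.7]
width: 0.0001
```

```bash
python3 look.py 17; python3 ang.py 17 30 20; python3 - <<'E'
from h import *
s=snapshot("top"); crop(s,135,90,350,295,2.8,"pics/top17.png")
s=snapshot("scene"); crop(s,150,145,360,310,3.6,"pics/sc17.png")
E
```

```text
19.25 [-0.11074126 -0.01726577  0.14676763] [ 0.17475331 -0.60333949 -0.68808842] [ 0.161  0.074 -0.041]
```

View pics/w17.png

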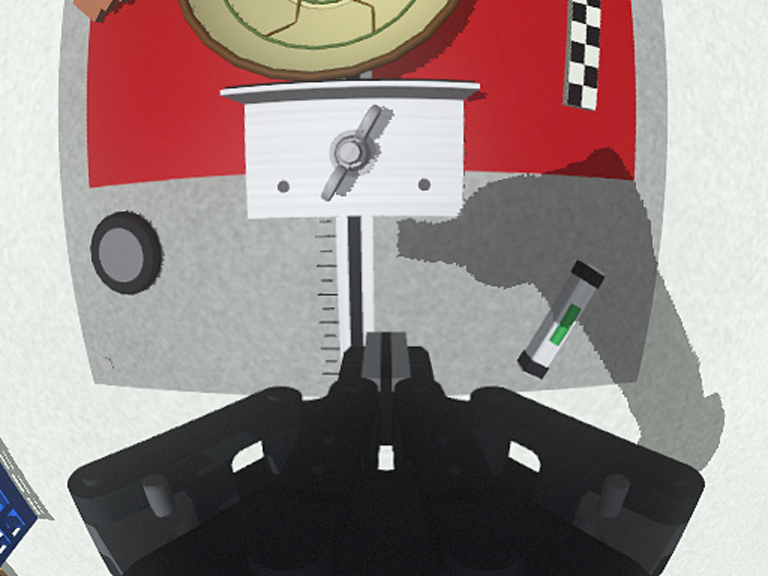

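View pics/sc17.png

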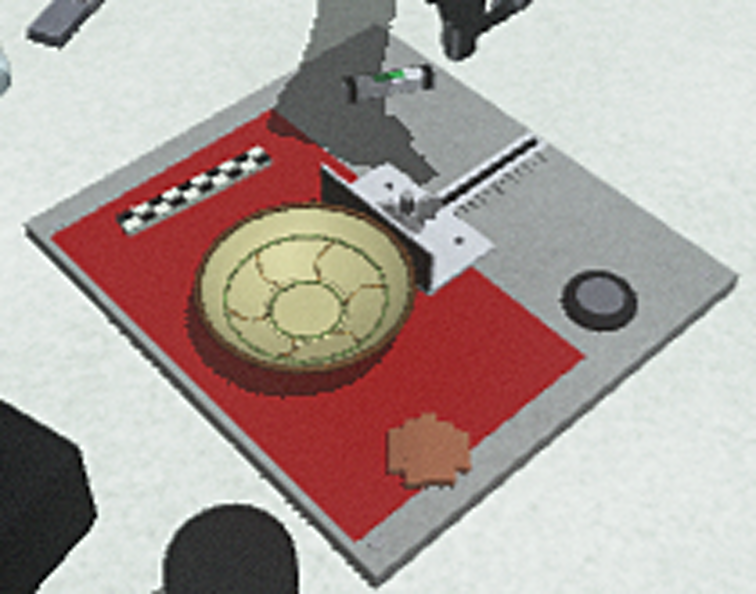

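View pics/ang17.png

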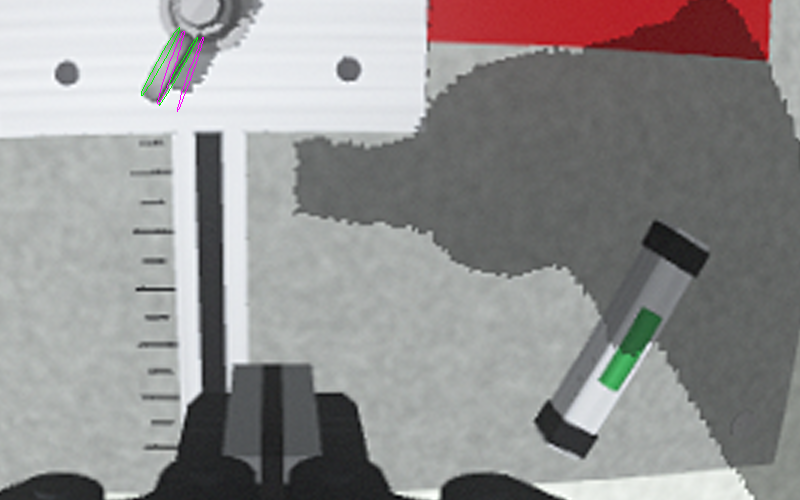

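```bash
python3 - <<'E'
from h import *
s=dict(np.load("last.npz"))
U=lambda p:(np.array(p,float)+.5)/1.5-.5
def m(n,p,z): print(n,[np.round(w2b(q)*1000,1) for q in unproj(s,U(p),z,True)])
m("foot rear",[(248,217),(464,217)],.023)
m("leg top back",[(222,98),(478,91)],.07)
m("leg top front",[(222,91),(478,84)],.07)
for z in (.061,.064): m("rim",[(290,77),(320,79),(350,77)],z)
a=cv2.imread("pics/sc4.png").astype(int);b=cv2.imread("pics/sc17.png").astype(int)
o=cv2.imread("pics/scz.png").astype(int)
g=lambda x:cv2.cvtColor(x[200:400,190:400].astype(np.uint8),cv2.COLOR_BGR2GRAY).astype(np.float32)
print("dish shift px(3.6x)",cv2.phaseCorrelate(g(o),g(b)))
im=cv2.imread("pics/w17.png")[50:240,180:520]; cv2.imwrite("pics/w17z.png",cv2.resize(im,None,fx=2.3,fy=2.3))
E
```

```text
foot rear [array([-77.3,  70.1,   5. ]), array([-79. , -70.9,   5. ])]
leg top back [array([-5.1, 69. , 52. ]), array([ -4.5, -68.6,  52. ])]
leg top front [array([-1.1, 69. , 52. ]), array([ -0.6, -68.6,  52. ])]
rim [array([ 5.2, 32.6, 43. ]), array([ 3.1, 15.9, 43. ]), array([ 3.7, -0.5, 43. ])]
rim [array([ 4.6, 32. , 46. ]), array([ 2.6, 15.5, 46. ]), array([ 3.1, -0.7, 46. ])]
dish shift px(3.6x) ((-0.22249095129579644, 0.04677931528243562), 0.5324714159082483)
```

View pics/w17z.png

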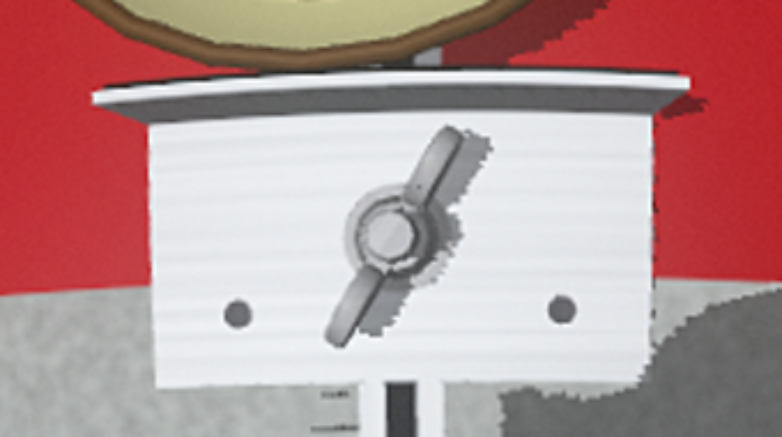

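View pics/top17.png

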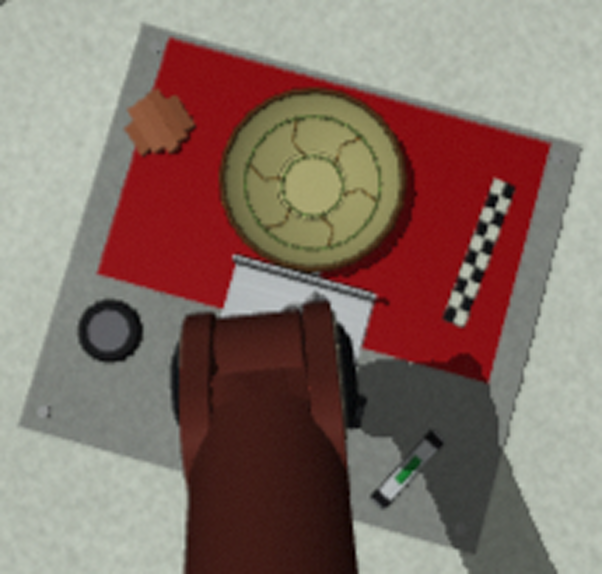

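```bash
python3 - <<'E'
from h import *
o=arm.observe(); Rc=R.from_quat(o["eef_rot"])
print(Rc.inv().apply(np.array([.5117,-.0115,.2156])-o["position"])/.04, go([0,0,0])[1])
E
```

```text
[0.13178726 0.94258012 0.5076186 ] [ 0.189  0.12  -0.051]
```

move_arm(rows=[{"xyz":[0.05,0.3,0.15],"twist":[0.1,0.05,-0.02]},{"xyz":[0.1,0.7,0.35],"twist":[0.18,0.11,-0.04]},{"xyz":[0.13,0.94,0.5],"twist":[0.18,0.11,-0.02]},{"xyz":[0.13,0.94,0.5],"twist":[0.18,0.11,-0.02]},{"xyz":[0.13,0.94,0.5],"twist":[0.18,0.11,-0.02]},{"xyz":[0.13,0.94,0.5],"twist":[0.18,0.11,-0.02]}])

```text
time_s: 19.9
position: [0.512, -0.0104, 0.2157]
eef_rot: [0.991, -0.135, -0.001, -0.0]
force: [0.5, -0.3, 0.4]
width: 0.0004
```

```bash
python3 look.py 18; python3 - <<'E'
from h import *
print(arm.observe()["position"])
a=cv2.imread("pics/w8.png");b=cv2.imread("pics/w18.png")
cv2.imwrite("pics/cmp.png",np.vstack([cv2.resize(x[50:250,120:440],None,fx=1.5,fy=1.5) for x in (a,b)]))
g=lambda x,r:cv2.cvtColor(x[r[0]:r[1],r[2]:r[3]],cv2.COLOR_BGR2GRAY).astype(np.float32)
for n,r in (("foot",(190,245,170,430)),("legtop",(70,125,300,430)),("dish",(10,90,110,330)),("board marks",(240,330,225,320))): print(n,cv2.phaseCorrelate(g(a,r),g(b,r)))
E
```

```text
19.9 [-0.10599145 -0.05396868  0.1251127 ] [ 0.52505384 -0.31185187  0.42909229] [ 0.001  0.013 -0.022]
[ 0.5121241  -0.01013798  0.21594846]
foot ((1.1224485682799923, -0.22133011451902718), 0.4241040488820017)
legtop ((0.8189922071986189, 0.16532109521299176), 0.5384370576599498)
dish ((3.2066524417933238, -0.8296218567482327), 0.7674443664550781)
board marks ((2.1381360854471865, -0.2284167221782738), 1.0195050478533463)
```

View pics/cmp.png

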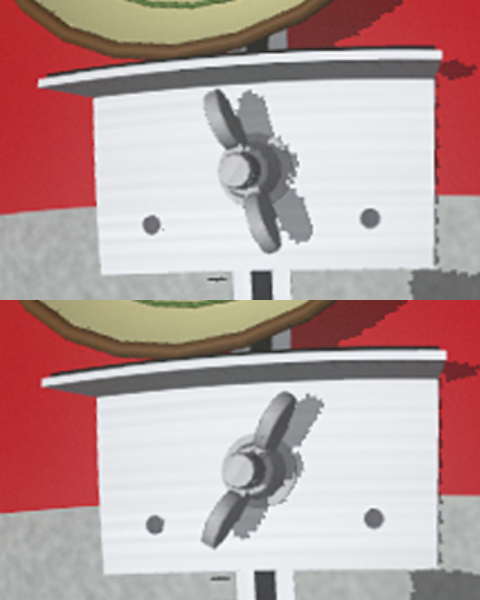

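```bash
python3 -c "
from station import arm
print(arm.observe()['joint_vel'].round(4)); print(arm.finish_job())"
```

```text
[-0.0054 -0.008   0.0009 -0.0004 -0.0005  0.0007  0.0029]
the job is handed in; nothing more can be done
None
```

I pushed the stop up to the dish and tightened the wing nut to its hard stop, then handed the job in at about 20 s of the 72 s. The hand-in reports no verdict, so the checks below are my own.

**Push:** With shut fingertips on the back of its leg, I slid the stop about 60 mm. The push force rose from about 4 N while sliding to about 8 N at the rim. The stop then barely moved, so I took that as contact.

**Nut:** Three full fingertip strokes and one final partial stroke turned the nut clockwise. On the last stroke it held still against about 12 N, having turned under about 2 N before. The wings matched the tight position, 30° clockwise from the track, in the camera overlay.

**Final checks:**
- **Stop:** it moved less than about 0.5 mm against the board during tightening, comparing the pictures before and after.
- **Dish:** it shifted less than about 0.5 mm.
- **Other things on the board:** they looked unmoved in the pictures.
- **Arm:** it was clear of everything at hand-in.

**Disagreements and errors:**
- **Gap to the rim:** direct readings from the final wrist picture scattered by about 2 mm, giving 0 to 3 mm. I relied instead on the contact force and the before-and-after pictures.
- **Board position:** my first estimate from the wrist camera was about 8 mm off sideways, because the arm was still moving. I corrected it before the nut strokes.
- **Refused move:** one move call was rejected for a missing field and did nothing.

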